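Tong the keys out of the magazine into the parts drawer

TASK

Pull the parts drawer all the way out to its stop, then use the orange-handled sprung tongs to fetch every brass key out of the deep pockets of the metal magazine and leave them all lying or standing inside the drawer, below its rim. Put the tongs back upright in their yellow holster and push the drawer fully shut. Never touch a key with the gripper's fingers, only with the tongs, and leave the tape roll, wrench and oil can where they are.

Things in the scene. Friction and masses are not known exactly. Their poses are not given: they have to be found in the camera images.
- cabinet_drawer0 (a joint): how far the drawer is pulled out of the blue cabinet, m: 0 shut, 0.1736 at its outer stop. It slides along the cabinet's -x with about 1 N of friction and stays where it is left; it may start up to 20 mm open.
- cabinet: blue bench-top parts cabinet, fixed, 250 (x) x 200 (y) x 110 mm high, origin under its centre; its front with the one drawer looks along its -x, roughly towards the robot.
- drawer_handle (a point): middle of the drawer's steel bar handle (moves with the drawer), a round bar 11 mm thick and 100 mm long along y, 35 mm in front of the drawer's front, 72 mm above the bench and 38 mm below the cabinet's top. The two posts that carry it are 42 mm either side of the middle.
- drawer_in (a point): centre of the drawer's inner floor (moves with it), 22 mm above the bench; axes as the cabinet's. The inside reaches 102 mm either way in x and 79 mm in y; side and rear walls stand 66 mm above this floor, the front panel 75 mm. With the drawer fully out, all in front of x = +65 mm here is open from above; the rest stays under the cabinet's top.
- magazine: fixed metal block, 70 (x) x 210 (y) x 95 mm high, origin under its centre. Five pockets open at the top, at x = 0, y = -80, -40, 0, +40, +80 mm (pockets 0 to 4): the upper 55 mm is a slot 45 mm (x) by 25 mm (y); below it, 40 mm above the bench, an 18 x 18 mm seat goes on down to a floor 10 mm above the bench. A key stands in the seat, its upper 30 mm in the slot.
- key0: bright brass machine key, a 14 x 14 x 60 mm square bar, 90 g. Origin at its middle; z is its long axis. It starts upright, with some play, in pocket 0 of the magazine (pockets may be empty; then the state gives None). Its top then lies about 25 mm below the magazine's top.
- key1: bright brass machine key, a 14 x 14 x 60 mm square bar, 90 g. Origin at its middle; z is its long axis. It starts upright, with some play, in pocket 1 of the magazine (pockets may be empty; then the state gives None). Its top then lies about 25 mm below the magazine's top.
- key2: bright brass machine key, a 14 x 14 x 60 mm square bar, 90 g. Origin at its middle; z is its long axis. It starts upright, with some play, in pocket 2 of the magazine (pockets may be empty; then the state gives None). Its top then lies about 25 mm below the magazine's top.
- key3: bright brass machine key, a 14 x 14 x 60 mm square bar, 90 g. Origin at its middle; z is its long axis. It starts upright, with some play, in pocket 3 of the magazine (pockets may be empty; then the state gives None). Its top then lies about 25 mm below the magazine's top.
- key4: bright brass machine key, a 14 x 14 x 60 mm square bar, 90 g. Origin at its middle; z is its long axis. It starts upright, with some play, in pocket 4 of the magazine (pockets may be empty; then the state gives None). Its top then lies about 25 mm below the magazine's top.
- tongs: sprung parallel tongs, 150 mm tall, 130 g, standing jaws down in the holster. Origin midway between the jaw tips, z up along them, y the direction in which they close. Two straight steel arms, 14 mm wide (x), 6 mm thick (y), run from the tips (z = 0) up to orange grip pads, 24 mm wide, 6 mm thick, at z = 105 to 150 mm, flush with the arms. Squeeze the pads to shut the jaws.
- tongs_left (a joint): how far the tongs' +y arm is squeezed inward, m: 0 open to 0.010 shut; both arms slide parallel. Open, the arms stand 28 mm apart inside and 40 mm outside; fully shut 8 and 20 mm; shut on a key 26 mm outside. Held partly squeezed (about 32 mm outside) the tongs can be carried with open jaws.
- tongs_right (a joint): how far the tongs' -y arm is squeezed inward, m: 0 open to 0.010 shut. A spring pushes each arm outward, 1.3 N per mm squeezed: none when open, 9 N when shut on a key, 13 N when fully shut.
- holster: fixed yellow upright holster for the tongs, an open-topped box 32 (x) x 60 (y) x 70 mm high, walls and floor 5 mm, inside 22 x 50 mm; origin under its centre, axes at the start as the tongs' within a few degrees. The tongs stand on its floor, 5 mm above the bench.
- tape: bystander: grey roll of tape, 90 mm across, 45 mm high, origin under its centre.
- wrench: bystander: steel open-ended wrench 180 mm long, lying flat along its x, origin under its centre.
- oilcan: bystander: small aluminium can, 60 mm across, 110 mm high, origin under its centre.
Mind the look-alikes: they are no part of the job. There is more than one size of the holster; the job needs the largest.

How it is judged:
On the way, in this order (a step that is already met when the one before it is completed fails the run):
1. the drawer is pulled out to its stop (value of joint cabinet_drawer0 above 0.166 m), for 0.2 s.
2. every key is inside the pulled-out drawer (value of joint cabinet_drawer0 above 0.1 m and x of key0 in the frame of drawer_in between -0.106 and 0.106 m and y of key0 in the frame of drawer_in between -0.082 and 0.082 m and z of key0 in the frame of drawer_in between 0 and 0.055 m and x of key1 in the frame of drawer_in between -0.106 and 0.106 m and y of key1 in the frame of drawer_in between -0.082 and 0.082 m and z of key1 in the frame of drawer_in between 0 and 0.055 m and x of key2 in the frame of drawer_in between -0.106 and 0.106 m and y of key2 in the frame of drawer_in between -0.082 and 0.082 m and z of key2 in the frame of drawer_in between 0 and 0.055 m and x of key3 in the frame of drawer_in between -0.106 and 0.106 m and y of key3 in the frame of drawer_in between -0.082 and 0.082 m and z of key3 in the frame of drawer_in between 0 and 0.055 m and x of key4 in the frame of drawer_in between -0.106 and 0.106 m and y of key4 in the frame of drawer_in between -0.082 and 0.082 m and z of key4 in the frame of drawer_in between 0 and 0.055 m), for 0.2 s.
At the end, for the whole second after the job is handed in: The drawer is shut to within 5 mm, every key is inside it below the rim (middle less than 55 mm above the drawer's floor) and at rest, and the tongs stand in the holster (within 20 mm of its centre, tips within 15 mm of the bench level, tilted less than 0.25 rad), at rest (value of joint cabinet_drawer0 below 0.005 m and x of key0 in the frame of drawer_in between -0.106 and 0.106 m and y of key0 in the frame of drawer_in between -0.082 and 0.082 m and z of key0 in the frame of drawer_in between 0 and 0.055 m and x of key1 in the frame of drawer_in between -0.106 and 0.106 m and y of key1 in the frame of drawer_in between -0.082 and 0.082 m and z of key1 in the frame of drawer_in between 0 and 0.055 m and x of key2 in the frame of drawer_in between -0.106 and 0.106 m and y of key2 in the frame of drawer_in between -0.082 and 0.082 m and z of key2 in the frame of drawer_in between 0 and 0.055 m and x of key3 in the frame of drawer_in between -0.106 and 0.106 m and y of key3 in the frame of drawer_in between -0.082 and 0.082 m and z of key3 in the frame of drawer_in between 0 and 0.055 m and x of key4 in the frame of drawer_in between -0.106 and 0.106 m and y of key4 in the frame of drawer_in between -0.082 and 0.082 m and z of key4 in the frame of drawer_in between 0 and 0.055 m and linear speed of each of key0, key1, key2, key3, key4, tongs below 0.02 m/s and horizontal distance between tongs and holster below 0.02 m and z of tongs in the frame of holster below 0.015 m and angle between tongs's own z axis and vertical below 0.25 rad); the robot touches nothing.
It fails at once if the gripper's fingers touch a key (contact force between the fingers and key0 above 1 N or contact force between the fingers and key1 above 1 N or contact force between the fingers and key2 above 1 N or contact force between the fingers and key3 above 1 N or contact force between the fingers and key4 above 1 N).
It fails at once if the tape is moved by more than 40 mm (distance of tape from where it was at the start of the episode above 0.04 m).
It fails at once if the wrench is moved by more than 40 mm (distance of wrench from where it was at the start of the episode above 0.04 m).
It fails at once if the oilcan is moved by more than 40 mm (distance of oilcan from where it was at the start of the episode above 0.04 m).
Of key0, key1, key2, key3, key4 only 3 to 5 are there at a start; the rules pass over those that are not, and their reading is None.
At some moment in a run one of key0, key1, key2, key3, key4 may be knocked a few centimetres aside while the robot is not near it.
It also fails if it takes over 208 s, if anything falls off the work surface, if the arm or the gripper's body presses on something with over 40 N, if the wrist force passes 120 N, or if a joint passes its speed limit or range.

ROBOT

A 6-joint arm with a two-finger parallel gripper is mounted at the origin on the work surface. World frame = base frame: x ahead of the robot, y to its left, z up, the work surface at z = 0. Lengths are in m, angles in rad, forces in N, time in s.
With the tool pointing down it reaches from about 0.35 to 0.975 m from the base axis. Payload 4.9 kg.
Tool frame: the origin (TCP) lies midway between the tips of the shut fingers; the grasp point (between the pads) lies 19 mm behind it; x points along the fingers, z is the direction in which the jaws open and shut, and the axes are right-handed (so a half turn about x gives the same grasp; the last joint's range is limited). The gripper opens to 85 mm and grips with 20 to 120 N. Pads are 22 mm wide; open, the fingers measure 114 mm over their backs; the gripper's body (76 mm by 85 mm) begins 54 mm behind the grasp point. The pads swing forward as they close: fully open they stand 13 mm farther back than shut.
Start: joints at [-1.408, 0.053, 1.613, -0, 1.476, -0.119], TCP at [0.174, -0.6, 0.207] pointing down, gripper open.
Joint ranges: [-3.01, 3.01], [-1.01, 2.22], [0.06, 2.58], [-1.02, 4.17], [0.09, 2.62], [-3.14, 3.14]. Speed limits (rad/s): [2.57, 2.57, 3.14, 3.14, 3.14, 3.14].

INTERFACE

Orientations are given as a unit quaternion [x, y, z, w].
In Python, from rig import * gives the robot as it stands.
- The arm moves only by the tool arm_command, never from a script. Its argument "series" is a list of rows, each a list of 7 numbers: the shift along the tool's x, y, z normalised to -1 to 1, where 1 is 500 mm, then the turn, a rotation vector about the tool's x, y, z normalised to -1 to 1, where 1 is 180 degrees, then the closure in counts, from 0 (fully open) to 255 (shut). A call has 1 to 10 rows; each row is the pose to reach, as a shift and turn from the pose commanded when the call began, along the tool's axes at that moment, turning the shorter way round; what a row does not reach only later rows make up. A row lasts 1/12 s, in which the tool goes at most 41.7 mm and 7.16 degrees, less where a joint would pass 70% of its speed; a pose out of reach is approached as far as the arm can. A call with a number of a shift or a turn outside -1 to 1 is refused whole. A call with a gripper value outside its range is refused whole. The fingers move at their own pace and stop on an object; the grip force is fixed at half the most. Time passes only in rows, so rows that repeat a pose let the fingers close. It gives the time, the measured TCP pose, the force and the opening at its end, in the units of the state.
- get_obs(): the state, without advancing time (a new reading comes with each control period).
- camera(name): name is "scene" or "side" or "wrist"; returns (picture, depth): 480x640x3 uint8, red, green, blue; 480x640 float32, m along the optical axis (not along the pixel's ray), 0 where there is no reading.
- camera_info(name): a dict with "fovy" (degrees; the focal length in pixels is half the picture's height over the tangent of half this angle, whatever the lens; pixels are square), "cx", "cy" (the principal point, pixels), "dist" ([k1, k2, p1, p2, k3] as OpenCV has them; the pictures are not rectified), "world_from_camera" (4x4, takes a point from camera to world coordinates). Camera axes: x right, y up, looking along -z (the intrinsics and any distortion apply to the point x, -y, -z); pixel columns grow to the right and rows downward; lengths in m; the calibration is good to about 2 mm. A picture is of the moment at which its call begins: read the wrist's pose just before it. camera_info takes no time and is no camera call; for the wrist camera it gives the pose at the moment of the call.
- sign_off(): hands the job in, once; it reports no verdict.
Trained networks look in the newest picture that a camera, given by its name, has taken for a name from the list of things; names that differ only in an ending like _2 or _b are one class to them, and where a whole thing is asked for, a point or a joint stands for the part that bears it (a point fixed in the world has none). Each returns a list of dicts, best first, with "confidence" (0 to 1); they miss things now and then, are a little off and sometimes report something else, mostly with a low value. They report only what shows in the picture. A call takes as long as a camera call. They do not tell look-alikes from the thing itself.
- recognise(camera, thing): "bbox" ([left, top, width, height] in pixels, round what is visible of it).
- trace(camera, thing): "pixels" (480x640 bool, what is visible of it) and "bbox" ([left, top, width, height] in pixels, round what is visible of it).
- place_of(camera, thing): "pixel" ([column, row] in pixels: a listed point, or the origin of a listed thing).
The state is a dict: "time_s": time; "qpos": joint angles; "dq": joint speeds; "joint_torque": joint torques, N m; "position": TCP position; "tool_rot": TCP orientation; "ft_force": force on the tool from outside, world axes, zero at the start; "torque": the same for the moment, N m; "finger_gap": finger opening in m.
Only numpy, scipy, OpenCV 4.12 (cv2) and the standard library are available. Lean on these libraries where they do the work, as an engineer would, in place of code of your own. Each camera call takes 0.05 s, during which the arm holds its last target. There are 200 camera calls.

## Working session

There is one attempt and no reset: what is moved stays moved. The work goes in short steps, Python scripts to look and compute and a tool call to move; the robot and the scene stay as the last step left them, time stands still between calls to the robot, and variables do not carry over. Pictures are saved under pics/ and viewed, about 12 in all and at most 16, crops included, and the job is handed in when it is done.

Besides the shell and the picture viewer there is one more tool, called after "Request:" as name([rows], argument=value, ...), one row to a line, values as JSON. arm_command: Moves the arm, as the interface text tells. Its arguments: {"type":"object","properties":{"series":{"type":"array"}},"required":["series"]}

```bash
ls; mkdir -p pics; cat > h.py <<'E'
from rig import *
import numpy as np, cv2
from scipy.spatial.transform import Rotation as R
def K(n):
    i=camera_info(n); f=240/np.tan(np.radians(i["fovy"])/2)
    return np.array([[f,0,i["cx"]],[0,f,i["cy"]],[0,0,1.]]),np.array(i["dist"],float),np.array(i["world_from_camera"])
def ray(n,uv,T=None):
    k,d,T0=K(n); T=T0 if T is None else T
    p=cv2.undistortPoints(np.array(uv,float).reshape(-1,1,2),k,d).reshape(-1,2)
    return T[:3,3],np.c_[p[:,0],-p[:,1],-np.ones(len(p))]@T[:3,:3].T
def at_z(n,uv,z,T=None):
    o,v=ray(n,uv,T); return o+v*((z-o[2])/v[:,2])[:,None]
def cloud(n,D,mask=None):
    m=D>0
    if mask is not None: m&=mask
    r,c=np.nonzero(m); o,v=ray(n,np.c_[c,r]); return o+v*D[r,c][:,None]
def proj(n,P):
    k,d,T=K(n); q=(np.asarray(P).reshape(-1,3)-T[:3,3])@T[:3,:3]
    return cv2.projectPoints(q*[1,-1,-1],np.zeros(3),np.zeros(3),k,d)[0].reshape(-1,2)
def save(n,im): cv2.imwrite("pics/"+n,im[:,:,::-1])
E
python3 - <<'E'
from h import *
np.set_printoptions(precision=4,suppress=True)
o=get_obs();print(o)
for n in("scene","side","wrist"):
    im,D=camera(n);save(n+"0.png",im);np.save(n+"0.npy",D)
    print(n,K(n)[2],K(n)[0][0,0])
    for t in("cabinet","magazine","tongs","holster","drawer_handle","tape","wrench","oilcan","key0"):
        if n=="wrist":break
        for r in trace(n,t)[:4]:
            if r["confidence"]<.3: continue
            c=cloud(n,D,r["pixels"]);
            print(n,t,round(r["confidence"],2),r["bbox"],np.median(c,0),np.percentile(c,3,0),np.percentile(c,97,0))
E
```

```text
pics
{'time_s': 0.0, 'qpos': array([-1.408 ,  0.0534,  1.6143,  0.    ,  1.476 , -0.119 ]), 'dq': array([-0.0009,  0.0014, -0.0001,  0.0001, -0.0009, -0.0008]), 'joint_torque': array([  0.0009, -39.3679, -37.0179,   0.    ,   0.0071,  -0.    ]), 'position': array([ 0.1737, -0.5997,  0.2056]), 'tool_rot': array([ 0.4253,  0.5658, -0.4243,  0.5647]), 'ft_force': array([-0.5304, -0.1192, -1.005 ]), 'torque': array([-0.0167, -0.0004, -0.0407]), 'finger_gap': 0.0853872056987784}
scene [[-0.6847 -0.58    0.4413  0.9113]
 [ 0.7287 -0.5552  0.4009  0.3901]
 [ 0.0125  0.5961  0.8028  0.702 ]
 [ 0.      0.      0.      1.    ]] 438.0008959760669
scene cabinet 0.81 [25.2, 157.1, 201.3, 165.9] [ 0.7973 -0.1511  0.1082] [ 0.6518 -0.2906  0.0122] [ 0.9094 -0.0928  0.1108]
scene magazine 0.57 [339.8, 237.6, 130.1, 134.6] [0.5743 0.2633 0.0831] [0.5185 0.1536 0.0082] [0.6063 0.354  0.0958]
scene tongs 0.3 [430.8, 330.5, 6.5, 14.5] [0.5712 0.3309 0.0683] [0.5637 0.3246 0.0585] [0.5774 0.3369 0.0702]
scene holster 0.89 [284.5, 216.7, 45.5, 43.1] [0.5535 0.0338 0.0065] [ 0.5236 -0.0086  0.0005] [0.576 
[... 2597 characters left out ...]
203   0.0692] [ 0.6041 -0.2852  0.0197] [ 0.7278 -0.1078  0.0976]
side wrench 0.62 [308.8, 206.7, 57.0, 26.0] [0.7008 0.2287 0.0043] [ 0.635   0.2035 -0.0028] [0.7924 0.2551 0.0075]
side wrench 0.4 [372.8, 231.9, 208.1, 137.4] [ 0.742  -0.2558  0.098 ] [ 0.6335 -0.3125  0.0091] [ 0.8954 -0.112   0.1105]
side oilcan 0.88 [378.2, 192.7, 25.2, 57.3] [0.7698 0.0728 0.07  ] [0.7511 0.0651 0.0066] [0.8002 0.1099 0.1093]
side key0 0.34 [353.2, 239.0, 30.8, 46.8] [ 0.6698 -0.0205  0.0159] [ 0.6409 -0.0389  0.0007] [0.6955 0.0511 0.069 ]
wrist [[ 0.2802  0.9245  0.2585  0.2386]
 [-0.9599  0.2701  0.0747 -0.5822]
 [-0.0007 -0.2691  0.9631  0.3746]
 [ 0.      0.      0.      1.    ]] 402.62988178338003
```

View pics/scene0.png

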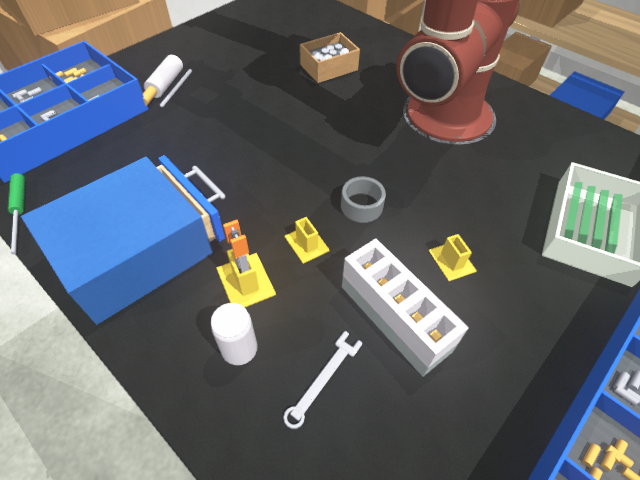

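View pics/side0.png

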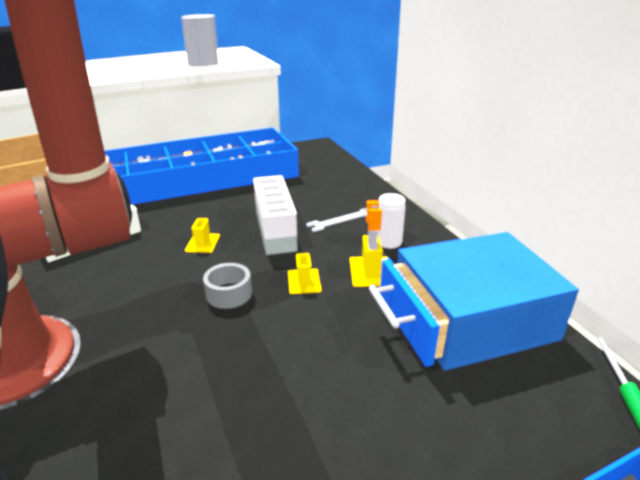

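```bash
python3 - <<'E'
from h import *
np.set_printoptions(precision=4,suppress=True)
C={n:cloud(n,np.load(n+"0.npy")) for n in("scene","side")}
I={n:cv2.imread(f"pics/{n}0.png")[np.load(n+"0.npy")>0] for n in C}
def rect(P):
    r=cv2.minAreaRect((P[:,:2]*1000).astype(np.float32));return np.round(r[0],1),np.round(r[1],1),round(r[2],1)
def box(P,lo,hi): return np.all((P>lo)&(P<hi),1)
for n,P in C.items():
    print(n)
    for nm,lo,hi in (("cab",[.6,-.4,.104],[1.0,-.03,.116]),("mag",[.45,.1,.088],[.7,.42,.102]),("holsT",[.6,-.06,.06],[.74,.06,.075]),("tongs",[.62,-.05,.12],[.74,.06,.165]),("tongtop",[.62,-.05,.149],[.74,.06,.165]),("h2",[.5,-.03,.045],[.6,.08,.06]),("h3",[.34,.2,.045],[.44,.3,.06]),("handle",[.52,-.32,.055],[.66,-.03,.085]),("oilcan",[.7,0,.1],[.85,.14,.12])):
        m=box(P,lo,hi);Q=P[m]
        if len(Q)>5: print(nm,len(Q),rect(Q),Q[:,2].mean(),Q.mean(0),Q.min(0),Q.max(0))
    m=box(P,[.5,.12,.03],[.65,.37,.08]);b=I[n][m].astype(int);y=(b[:,2]-b[:,0]>70);Q=P[m][y]
    print("brass",np.round(Q[np.argsort(Q[:,1])][::max(1,len(Q)//25)],3).tolist())
im=cv2.imread("pics/scene0.png")
a=cv2.resize(im[140:310,140:300],None,fx=3.5,fy=3.5);b=cv2.resize(im[230:380,335:475],None,fx=4,fy=4)
cv2.imwrite("pics/c1.png",cv2.hconcat([a[:590,:],])) ;cv2.imwrite("pics/c2.png",b)
E
```

```text
scene
cab 12655 (array([ 794.5, -201.7]), array([205.1, 236.7]), 84.6) 0.10900195139980326 [ 0.8029 -0.1952  0.109 ] [ 0.6674 -0.3137  0.104 ] [ 0.9207 -0.0891  0.113 ]
mag 3605 (array([555.9, 251. ]), array([212.2,  73. ]), 79.7) 0.09372641906191884 [0.559  0.2582 0.0937] [0.5029 0.1424 0.088 ] [0.6085 0.3605 0.0976]
holsT 302 (array([686.5,   5.1]), array([62.5, 32. ]), 68.7) 0.06772477813618663 [0.6929 0.0153 0.0677] [ 0.6691 -0.0295  0.0601] [0.7121 0.0384 0.0747]
tongs 493 (array([686.5,   6.4]), array([41.2, 24.5]), 69.4) 0.14273219788662583 [0.6884 0.0094 0.1427] [ 0.6687 -0.0163  0.1201] [0.7041 0.0288 0.1565]
tongtop 172 (array([686.6,   6.3]), array([41.1, 23.5]), 69.7) 0.15314497590481616 [0.6871 0.007  0.1531] [ 0.6687 -0.0155  0.1492] [0.7038 0.0274 0.1565]
h2 187 (array([545.5,  25.6]), array([47.3, 25. ]), 75.5) 0.05058689000940372 [0.546  0.0268 0.0506] [0.5282 0.0023 0.0451] [0.563  0.0509 0.0549]
h3 227 (array([382., 258.]), array([45.7, 27.2]), 65.3) 0.05069319956198334 [0.383  0.2583 0.0507] [0.3616 0.2328 0.045 ] [0.402  0.2824 0.0568]
handle 406 (array([ 629.7, 
[... 1599 characters left out ...]
783 [ 0.6832 -0.      0.1519] [ 0.6674 -0.0203  0.149 ] [0.7019 0.0237 0.1555]
h2 116 (array([543.4,  23.8]), array([48.8, 23.9]), 73.9) 0.049626871636108176 [0.5429 0.0222 0.0496] [ 0.5266 -0.0016  0.0454] [0.5594 0.0485 0.0529]
h3 111 (array([380.3, 256.1]), array([54.4, 25.4]), 64.2) 0.04919363877604526 [0.3797 0.2546 0.0492] [0.3597 0.2289 0.0451] [0.4    0.2825 0.053 ]
handle 1380 (array([ 625.8, -191.3]), array([ 61.7, 193.6]), 2.1) 0.07212269392286552 [ 0.6316 -0.2053  0.0721] [ 0.5966 -0.2875  0.055 ] [ 0.6597 -0.0935  0.085 ]
oilcan 297 (array([779.1,  93.4]), array([57.6, 53.9]), 88.9) 0.10703442007127316 [0.7764 0.0904 0.107 ] [0.7521 0.0646 0.1001] [0.8062 0.122  0.1112]
brass []
```

View pics/c1.png

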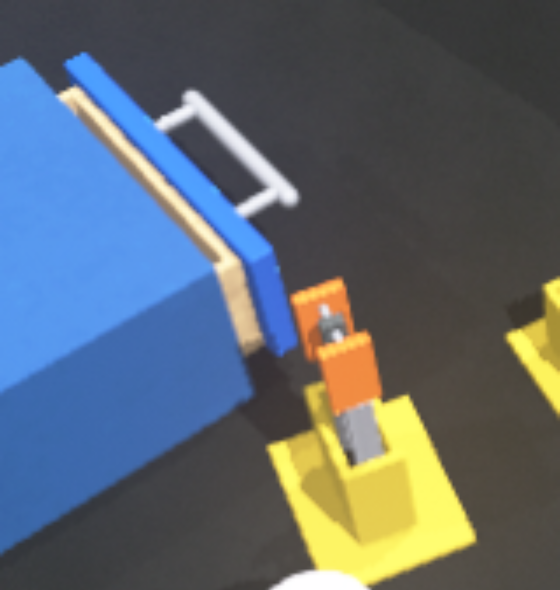

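View pics/c2.png

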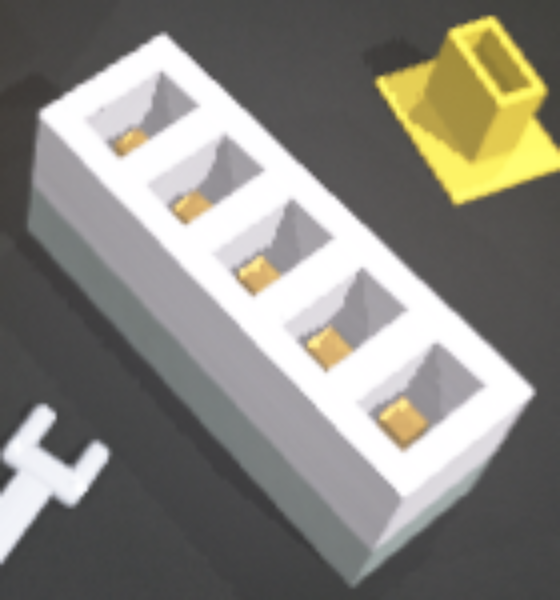

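```bash
cat >> h.py <<'E'
def goal(pos,ang,flip=None,cur=None):
    """tool down, jaw (z) axis at world angle ang deg; prints normalised shift, turn"""
    o=get_obs(); p,q=(o["position"],R.from_quat(o["tool_rot"])) if cur is None else cur
    best=None
    for k in ((0,180) if flip is None else (flip,)):
        a=np.radians(ang+k); x=np.array([0,0,-1.]); z=np.array([np.cos(a),np.sin(a),0]); 
        G=R.from_matrix(np.c_[x,np.cross(z,x),z]); rv=(q.inv()*G).as_rotvec()
        if best is None or np.linalg.norm(rv)<np.linalg.norm(best[1]): best=(G,rv)
    s=q.inv().apply(np.asarray(pos)-p)/.5
    print("shift",np.round(s,4),"turn",np.round(best[1]/np.pi,4),"rows>=",round(max(np.linalg.norm(s)*.5/.0417,np.degrees(np.linalg.norm(best[1]))/7.16),1))
    return (np.asarray(pos,float),best[0])
def now():
    o=get_obs(); q=R.from_quat(o["tool_rot"]).as_matrix(); print("t",round(o["time_s"],2),"pos",np.round(o["position"],4),"jawang",round(np.degrees(np.arctan2(q[1,2],q[0,2])),2),"down",np.round(q[:,0],3),"gap",round(o["finger_gap"],4),"F",np.round(o["ft_force"],1))
E
python3 - <<'E'
from h import *
now(); q=R.from_quat(get_obs()["tool_rot"]).as_matrix(); T=K("wrist")[2]
print("cam in tool",q.T@(T[:3,3]-get_obs()["position"]),"\n",q.T@T[:3,:3])
goal([.57,-.2,.25],-5.6,0);goal([.57,-.2,.25],-5.6,180)
E
```

```text
t 1.05 pos [ 0.1738 -0.6003  0.2068] jawang -73.85 down [ 0.  0. -1.] gap 0.0854 F [ 0.5 -0.   0.9]
cam in tool [-0.16780418  0.06725482  0.00064589] 
 [[ 7.39638473e-04  2.69081850e-01 -9.63117029e-01]
 [ 2.20254238e-03  9.63114518e-01  2.69082840e-01]
 [ 9.99997301e-01 -2.32033009e-03  1.19692372e-04]]
shift [-0.0864  0.9838 -0.5487] turn [-0.3792  0.     -0.    ] rows>= 13.5
shift [-0.0864  0.9838 -0.5487] turn [ 0.6208 -0.     -0.    ] rows>= 15.6
```

Request:
arm_command([
  [-0.0864,0.9838,-0.5487,-0.3792,0,0,0],
  [-0.0864,0.9838,-0.5487,-0.3792,0,0,0],
  [-0.0864,0.9838,-0.5487,-0.3792,0,0,0],
  [-0.0864,0.9838,-0.5487,-0.3792,0,0,0],
  [-0.0864,0.9838,-0.5487,-0.3792,0,0,0],
  [-0.0864,0.9838,-0.5487,-0.3792,0,0,0],
  [-0.0864,0.9838,-0.5487,-0.3792,0,0,0],
  [-0.0864,0.9838,-0.5487,-0.3792,0,0,0],
  [-0.0864,0.9838,-0.5487,-0.3792,0,0,160],
  [-0.0864,0.9838,-0.5487,-0.3792,0,0,160],
])

```text
time_s: 1.88
position: [0.4672, -0.3034, 0.2391]
tool_rot: [0.033, 0.706, -0.033, 0.707]
ft_force: [0.2, -0.9, -0.3]
finger_gap: 0.0639
```

```bash
python3 - <<'E'
from h import *
now(); goal([.57,-.2,.25],-5.6,0)
E
```

```text
t 1.88 pos [ 0.4672 -0.3034  0.2391] jawang -5.3 down [ 0.001 -0.001 -1.   ] gap 0.0639 F [ 0.2 -0.9 -0.3]
shift [-0.0217  0.2248  0.1856] turn [0.0017 0.0002 0.0002] rows>= 3.5
```

Request:
arm_command([
  [-0.022,0.225,0.186,0.0,0,0,160],
  [-0.022,0.225,0.186,0.0,0,0,160],
  [-0.022,0.225,0.186,0.0,0,0,160],
  [-0.022,0.225,0.186,0.0,0,0,160],
  [-0.022,0.225,0.186,0.0,0,0,160],
  [-0.022,0.225,0.186,0.0,0,0,160],
])

```text
time_s: 2.38
position: [0.57, -0.2013, 0.2496]
tool_rot: [0.034, 0.706, -0.034, 0.706]
ft_force: [-0.0, -0.9, 0.3]
finger_gap: 0.0318
```

```bash
python3 - <<'E'
from h import *
np.set_printoptions(precision=4,suppress=True)
now(); im,D=camera("wrist");save("w1.png",im);np.save("w1.npy",D)
for r in place_of("wrist","drawer_handle")[:2]: print(r, at_z("wrist",[r["pixel"]],.072))
P=cloud("wrist",D)
def rect(P):
    r=cv2.minAreaRect((P[:,:2]*1000).astype(np.float32));return np.round(r[0],1),np.round(r[1],1),round(r[2],1)
b=P[(P[:,2]>.066)&(P[:,2]<.083)&(P[:,0]<.63)&(P[:,0]>.54)&(P[:,1]>-.3)&(P[:,1]<-.06)]
print(len(b),rect(b),b[:,2].max())
b=P[(P[:,2]>.104)&(P[:,2]<.116)&(P[:,0]>.64)];print(len(b),rect(b),b[:,2].mean())
b=P[(P[:,2]>.09)&(P[:,2]<.1025)&(P[:,0]<.67)&(P[:,1]<-.05)];print(len(b),rect(b))
E
```

```text
t 2.38 pos [ 0.57   -0.2013  0.2496] jawang -5.46 down [-0. -0. -1.] gap 0.0318 F [-0.  -0.9  0.3]
{'pixel': [371.2, 183.4], 'confidence': 0.9} [[ 0.6105 -0.1851  0.072 ]]
1965 (array([ 617.5, -186.8]), array([109.5,  31.9]), 85.7) 0.08054479216796456
44790 (array([ 762.8, -202.8]), array([201.3, 176.4]), 84.0) 0.11025565227452616
4900 (array([ 659.9, -193.6]), array([196.8,  36.6]), 84.1)
```

View pics/w1.png

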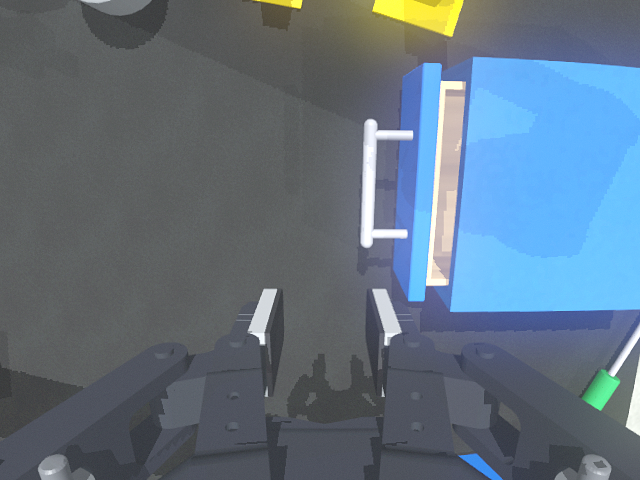

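```bash
python3 - <<'E'
from h import *
goal([.610,-.185,.135],-6,0);goal([.610,-.185,.056],-6,0)
E
```

```text
shift [0.2288 0.0434 0.0783] turn [ 0.002  -0.0002  0.0001] rows>= 2.9
shift [0.3868 0.0435 0.0784] turn [ 0.002  -0.0002  0.0001] rows>= 4.8
```

Request:
arm_command([
  [0.229,0.0435,0.0784,0.003,0,0,176],
  [0.229,0.0435,0.0784,0.003,0,0,176],
  [0.229,0.0435,0.0784,0.003,0,0,176],
  [0.229,0.0435,0.0784,0.003,0,0,176],
  [0.27,0.0435,0.0784,0.003,0,0,176],
  [0.31,0.0435,0.0784,0.003,0,0,176],
  [0.35,0.0435,0.0784,0.003,0,0,176],
  [0.387,0.0435,0.0784,0.003,0,0,176],
  [0.387,0.0435,0.0784,0.003,0,0,176],
])

```text
time_s: 3.23
position: [0.6075, -0.1849, 0.0533]
tool_rot: [0.039, 0.708, -0.038, 0.704]
ft_force: [-1.2, 0.4, -0.6]
finger_gap: 0.0266
```

Request:
arm_command([
  [0,0,0,0,0,0,210],
  [0,0,0,0,0,0,255],
  [0,0,0,0,0,0,255],
  [0,0,0,0,0,0,255],
  [0,0,0,0,0,0,255],
])

```text
time_s: 3.65
position: [0.6115, -0.1848, 0.0578]
tool_rot: [0.038, 0.705, -0.038, 0.707]
ft_force: [-0.3, 0.2, -0.4]
finger_gap: 0.0001
```

```bash
python3 - <<'E'
from h import *
now(); im,D=camera("side");save("s2.png",cv2.resize(im[180:390,330:590],None,fx=2.5,fy=2.5))
print(place_of("side","drawer_handle")[:1])
E
```

```text
t 3.65 pos [ 0.6115 -0.1848  0.0578] jawang -6.15 down [ 0.002 -0.001 -1.   ] gap 0.0001 F [-0.3  0.2 -0.4]
[{'pixel': [383.1, 304.6], 'confidence': 0.71}]
```

View pics/s2.png

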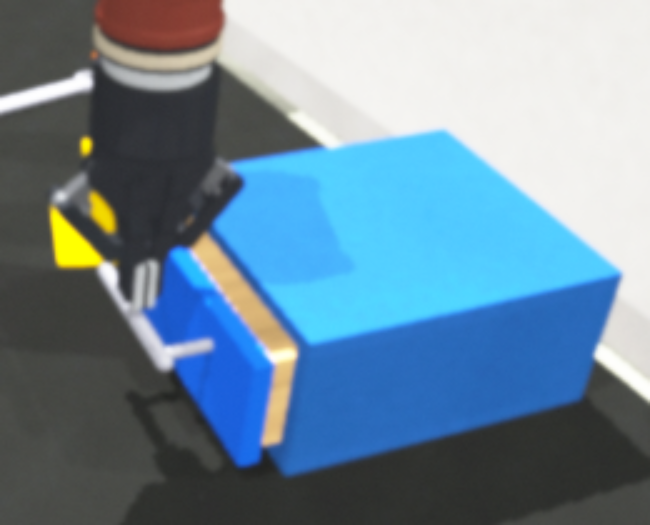

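Request:
arm_command([
  [0,0,-0.03,0,0,0,255],
  [0,0,-0.06,0,0,0,255],
  [0,0,-0.09,0,0,0,255],
  [0,0,-0.12,0,0,0,255],
  [0,0,-0.15,0,0,0,255],
  [0,0,-0.18,0,0,0,255],
  [0,0,-0.21,0,0,0,255],
  [0,0,-0.24,0,0,0,255],
  [0,0,-0.27,0,0,0,255],
  [0,0,-0.29,0,0,0,255],
])

```text
time_s: 4.58
position: [0.4654, -0.1685, 0.0561]
tool_rot: [0.038, 0.706, -0.038, 0.706]
ft_force: [-0.4, 0.4, -0.7]
finger_gap: 0.0002
```

Request:
arm_command([
  [0,0,-0.01,0,0,0,255],
  [0,0,-0.02,0,0,0,255],
  [0,0,-0.02,0,0,0,255],
])

```text
time_s: 4.83
position: [0.4563, -0.1677, 0.0563]
tool_rot: [0.038, 0.706, -0.038, 0.706]
ft_force: [0.1, -0.2, 0.1]
finger_gap: -0.0001
```

Request:
arm_command([
  [0,0,-0.01,0,0,0,255],
  [0,0,-0.02,0,0,0,255],
  [0,0,-0.02,0,0,0,255],
])

```text
time_s: 5.08
position: [0.4461, -0.1665, 0.056]
tool_rot: [0.038, 0.706, -0.038, 0.706]
ft_force: [0.5, 0.2, -0.3]
finger_gap: -0.0001
```

Request:
arm_command([
  [0,0,-0.01,0,0,0,255],
  [0,0,-0.02,0,0,0,255],
  [0,0,-0.02,0,0,0,255],
])

```text
time_s: 5.33
position: [0.4359, -0.1654, 0.0559]
tool_rot: [0.038, 0.706, -0.038, 0.706]
ft_force: [-0.1, -0.4, -0.1]
finger_gap: 0.0
```

```bash
python3 - <<'E'
from h import *
now(); im,D=camera("side");save("s3.png",cv2.resize(im[180:390,300:560],None,fx=2.5,fy=2.5))
print(place_of("side","drawer_handle")[:1])
E
```

```text
t 5.33 pos [ 0.4359 -0.1654  0.0559] jawang -6.15 down [-0.001  0.    -1.   ] gap 0.0 F [-0.1 -0.4 -0.1]
[{'pixel': [382.4, 304.0], 'confidence': 0.59}]
```

View pics/s3.png

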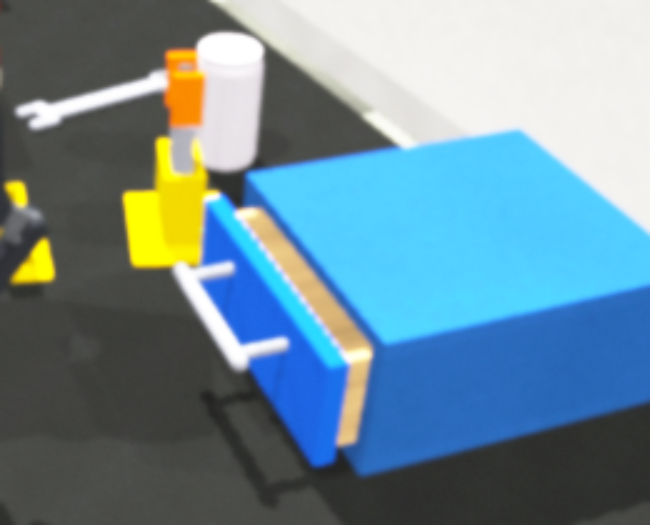

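```bash
python3 - <<'E'
from h import *
print(at_z("side",[[382.4,304.],[383.1,304.6]],.072))
im,D=camera("side");P=cloud("side",D)
# bar ends seen in crop: (180,268)->(402+? )
e=np.array([[300+180/2.5,180+268/2.5],[300+240/2.5,180+360/2.5]])
print(e,at_z("side",e,.072))
b=P[(abs(P[:,2]-.074)<.008)&(P[:,0]<.635)&(P[:,0]>.54)&(P[:,1]>-.3)&(P[:,1]<-.06)]
print(len(b),b.min(0),b.max(0)); 
for y in np.arange(-.25,-.12,.015):
    q=b[abs(b[:,1]-y)<.006]; print(round(y,3),np.round(q.mean(0),4) if len(q) else None, np.round(q[:,0].min(),4) if len(q) else None,len(q))
d=np.load("w1.npy")
W=cloud("wrist",d) if 0 else None
E
```

```text
[[ 0.60839524 -0.18165056  0.072     ]
 [ 0.60870208 -0.18350384  0.072     ]]
[[372.  287.2]
 [396.  324. ]] [[ 0.6141241  -0.1333241   0.072     ]
 [ 0.60401534 -0.2343504   0.072     ]]
522 [ 0.59749578 -0.28626132  0.06602458] [ 0.63495347 -0.13304776  0.08188609]
-0.25 None None 0
-0.235 [ 0.6134 -0.2332  0.0735] 0.5975 116
-0.22 [ 0.6029 -0.2201  0.075 ] 0.5983 43
-0.205 [ 0.6039 -0.2053  0.0751] 0.5999 39
-0.19 [ 0.6053 -0.1898  0.0752] 0.6015 33
-0.175 [ 0.607  -0.1748  0.0752] 0.6028 35
-0.16 [ 0.6084 -0.16    0.0757] 0.6046 32
-0.145 [ 0.6195 -0.1453  0.0744] 0.6053 77
-0.13 [ 0.6109 -0.1345  0.0756] 0.6077 9
```

```bash
python3 - <<'E'
from h import *
now()
for n in("side","scene"):
    im,D=camera(n);P=cloud(n,D)
    m=(abs(P[:,0]-.436)<.06)&(abs(P[:,1]+.165)<.06)&(P[:,2]>.012)&(P[:,2]<.2)
    b=P[m]; print(n,len(b),b.min(0),b.max(0))
    for z in np.arange(.03,.13,.01):
        q=b[abs(b[:,2]-z)<.004]
        if len(q): print(round(z,3),len(q),q.min(0)[:2],q.max(0)[:2])
    u=proj(n,[[.436,-.165,.056]])[0].astype(int);print(u)
    x,y=np.clip(u[0]-60,0,520),np.clip(u[1]-80,0,360)
    c=cv2.drawMarker(im[:,:,::-1].copy(),(int(u[0]),int(u[1])),(255,0,255),0,6,1)[y:y+120,x:x+120]
    cv2.imwrite(f"pics/t_{n}.png",cv2.resize(c,None,fx=3.2,fy=3.2))
cv2.imwrite("pics/t.png",cv2.hconcat([cv2.imread("pics/t_side.png"),cv2.imread("pics/t_scene.png")]))
E
```

```text
t 5.48 pos [ 0.4367 -0.1657  0.0562] jawang -6.15 down [ 0. -0. -1.] gap -0.0001 F [0.5 0.5 0.8]
side 2934 [ 0.37608784 -0.18912069  0.08123679] [ 0.49430577 -0.14718177  0.19999056]
0.08 7 [ 0.42848104 -0.17634076] [ 0.43963291 -0.16707086]
0.09 61 [ 0.42206852 -0.17903758] [ 0.44768468 -0.16294145]
0.1 79 [ 0.42199583 -0.17931446] [ 0.44818042 -0.15741387]
0.11 71 [ 0.4217891  -0.17833162] [ 0.44651529 -0.16149425]
0.12 73 [ 0.4165721  -0.18037704] [ 0.45297875 -0.15551357]
[280 331]
scene 1450 [ 0.37716468 -0.18266053  0.0799511 ] [ 0.49594754 -0.14199796  0.19958892]
0.08 7 [ 0.43248126 -0.16323389] [ 0.44251791 -0.15359762]
0.09 38 [ 0.42383677 -0.17018123] [ 0.44920787 -0.15218659]
0.1 43 [ 0.42302919 -0.17175546] [ 0.45017297 -0.15240855]
0.11 43 [ 0.42139628 -0.16988914] [ 0.45078152 -0.15117445]
0.12 33 [ 0.40981389 -0.16067396] [ 0.45279837 -0.14962394]
[278 149]
```

View pics/t.png

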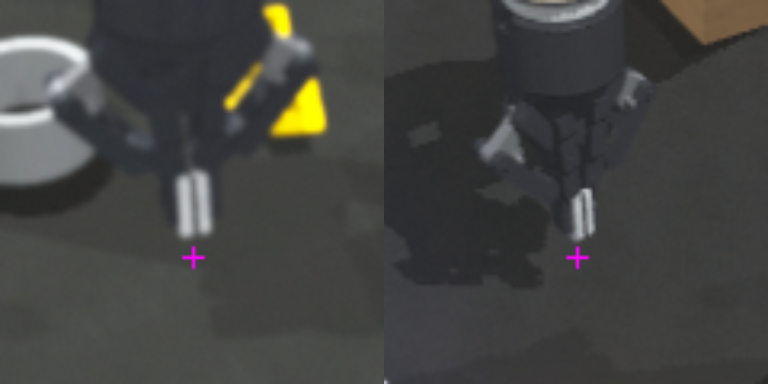

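```bash
python3 - <<'E'
from h import *
a=goal([.45,-.165,.12],-6,0);goal([.609,-.184,.12],-6,0)
E
```

```text
shift [-0.1274  0.0042  0.026 ] turn [-0.0008  0.0001  0.    ] rows>= 1.6
shift [-0.1273  0.0004  0.3462] turn [-0.0008  0.0001  0.    ] rows>= 4.4
```

Request:
arm_command([
  [-0.127,0.0,0.026,0,0,0,176],
  [-0.127,0.0,0.026,0,0,0,176],
  [-0.127,0,0.346,0,0,0,176],
  [-0.127,0,0.346,0,0,0,176],
  [-0.127,0,0.346,0,0,0,176],
  [-0.127,0,0.346,0,0,0,176],
  [-0.127,0,0.346,0,0,0,176],
  [-0.127,0,0.346,0,0,0,176],
  [-0.127,0,0.346,0,0,0,176],
])

```text
time_s: 6.33
position: [0.6083, -0.1839, 0.119]
tool_rot: [0.038, 0.707, -0.038, 0.706]
ft_force: [-0.8, 0.2, 0.4]
finger_gap: 0.0263
```

Request:
arm_command([
  [0.05,0,0,0,0,0,176],
  [0.09,0,0,0,0,0,176],
  [0.13,0,0,0,0,0,176],
  [0.16,0,0,0,0,0,176],
  [0.18,0,0,0,0,0,176],
  [0.18,0,0,0,0,0,176],
  [0.18,0,0,0,0,0,255],
  [0.18,0,0,0,0,0,255],
  [0.18,0,0,0,0,0,255],
  [0.18,0,0,0,0,0,255],
])

```text
time_s: 7.17
position: [0.6091, -0.1844, 0.0307]
tool_rot: [0.038, 0.706, -0.038, 0.706]
ft_force: [-0.9, 0.4, 4.9]
finger_gap: 0.0086
```

Request:
arm_command([
  [0,0,-0.02,0,0,0,255],
  [0,0,-0.05,0,0,0,255],
  [0,0,-0.08,0,0,0,255],
  [0,0,-0.11,0,0,0,255],
  [0,0,-0.14,0,0,0,255],
  [0,0,-0.17,0,0,0,255],
  [0,0,-0.2,0,0,0,255],
  [0,0,-0.23,0,0,0,255],
  [0,0,-0.26,0,0,0,255],
  [0,0,-0.28,0,0,0,255],
])

```text
time_s: 8.0
position: [0.469, -0.17, 0.0307]
tool_rot: [0.037, 0.705, -0.039, 0.707]
ft_force: [-0.0, -1.9, 3.2]
finger_gap: 0.0086
```

Request:
arm_command([
  [0,0,-0.01,0,0,0,255],
  [0,0,-0.02,0,0,0,255],
  [0,0,-0.02,0,0,0,255],
])

```text
time_s: 8.25
position: [0.4593, -0.169, 0.0307]
tool_rot: [0.037, 0.706, -0.039, 0.706]
ft_force: [-1.4, -3.3, 7.0]
finger_gap: 0.0087
```

Request:
arm_command([
  [0,0,-0.01,0,0,0,255],
  [0,0,-0.01,0,0,0,255],
])

```text
time_s: 8.42
position: [0.4555, -0.1686, 0.0307]
tool_rot: [0.037, 0.705, -0.039, 0.707]
ft_force: [1.1, -4.8, 4.8]
finger_gap: 0.0087
```

Request:
arm_command([
  [0,0,-0.01,0,0,0,255],
  [0,0,-0.01,0,0,0,255],
])

```text
time_s: 8.58
position: [0.4559, -0.1687, 0.0308]
tool_rot: [0.037, 0.7, -0.04, 0.713]
ft_force: [23.6, -5.6, -13.2]
finger_gap: 0.0089
```

Request:
arm_command([
  [0,0,-0.01,0,0,0,255],
  [0,0,-0.01,0,0,0,255],
])

```text
time_s: 8.75
position: [0.4563, -0.1687, 0.031]
tool_rot: [0.037, 0.694, -0.041, 0.718]
ft_force: [46.7, -9.5, -31.4]
finger_gap: 0.0087
```

Request:
arm_command([
  [0,0,-0.008,0,0,0,255],
  [0,0,-0.008,0,0,0,255],
])

```text
time_s: 8.92
position: [0.4566, -0.1689, 0.0311]
tool_rot: [0.037, 0.69, -0.041, 0.722]
ft_force: [65.1, -10.8, -46.6]
finger_gap: 0.0087
```

Request:
arm_command([
  [0,0,0.013,0,0,0,255],
  [0,0,0.025,0,0,0,255],
  [0,0,0.025,0,0,0,176],
  [0,0,0.025,0,0,0,176],
  [0,0,0.025,0,0,0,176],
  [0,0,0.025,0,0,0,176],
  [-0.05,0,0.025,0,0,0,176],
  [-0.12,0,0.025,0,0,0,176],
  [-0.2,0,0.025,0,0,0,176],
  [-0.28,0,0.025,0,0,0,176],
])

```text
time_s: 9.75
position: [0.4514, -0.1663, 0.1695]
tool_rot: [0.039, 0.707, -0.037, 0.705]
ft_force: [0.7, -0.3, 0.0]
finger_gap: 0.0263
```

```bash
python3 - <<'E'
from h import *
now()
for n in ("scene","side"):
    im,D=camera(n);
    for r in place_of(n,"drawer_handle")[:1]+place_of(n,"drawer_in")[:1]: print(r["confidence"],at_z(n,[r["pixel"]],.072),at_z(n,[r["pixel"]],.022))
# view the tongs/holster from above: camera 67mm along tool y from TCP, tilted 15.6deg
for a in(70,-110): goal([.66,-.0,.30],a,0)
E
```

```text
t 9.75 pos [ 0.4514 -0.1663  0.1695] jawang -6.14 down [-0.003  0.002 -1.   ] gap 0.0263 F [ 0.7 -0.3  0. ]
0.84 [[ 0.45965492 -0.16578809  0.072     ]] [[ 0.42380639 -0.20990866  0.022     ]]
0.58 [[ 0.63230193 -0.13547039  0.072     ]] [[ 0.6101559  -0.17718474  0.022     ]]
0.77 [[ 0.4538227  -0.16607213  0.072     ]] [[ 0.47141108 -0.10990593  0.022     ]]
shift [-0.2653  0.3763  0.3775] turn [-0.423  -0.0005 -0.0011] rows>= 10.6
shift [-0.2653  0.3763  0.3775] turn [ 0.577  -0.0012  0.0006] rows>= 14.5
```

```bash
python3 - <<'E'
from h import *
goal([.735,-.013,.27],70,0)
E
```

```text
shift [-0.2058  0.3664  0.5296] turn [-0.423  -0.0005 -0.0011] rows>= 10.6
```

Request:
arm_command([
  [-0.206,0.1,0.15,-0.1,0,0,120],
  [-0.206,0.366,0.53,-0.423,0,0,120],
  [-0.206,0.366,0.53,-0.423,0,0,120],
  [-0.206,0.366,0.53,-0.423,0,0,120],
  [-0.206,0.366,0.53,-0.423,0,0,120],
  [-0.206,0.366,0.53,-0.423,0,0,120],
  [-0.206,0.366,0.53,-0.423,0,0,120],
  [-0.206,0.366,0.53,-0.423,0,0,120],
  [-0.206,0.366,0.53,-0.423,0,0,120],
  [-0.206,0.366,0.53,-0.423,0,0,120],
])

```text
time_s: 10.88
position: [0.7376, -0.0115, 0.2689]
tool_rot: [-0.384, 0.594, 0.386, 0.592]
ft_force: [-0.3, -0.1, 1.3]
finger_gap: 0.0455
```

Request:
arm_command([
  [0,0,0,-0.02,0,0,120],
  [0,0,0,-0.02,0,0,120],
  [0,0,0,-0.02,0,0,120],
])

```text
time_s: 11.13
position: [0.7353, -0.0136, 0.2697]
tool_rot: [-0.399, 0.584, 0.401, 0.582]
ft_force: [-0.6, -0.2, 0.0]
finger_gap: 0.0451
```

```bash
cat >> h.py <<'E'
def rect(P):
    r=cv2.minAreaRect((P[:,:2]*1000).astype(np.float32));return np.round(r[0],1),np.round(r[1],1),round(r[2],1)
def inb(P,lo,hi): return P[np.all((P>lo)&(P<hi),1)]
E
python3 - <<'E'
from h import *
now(); im,D=camera("wrist");save("w2.png",im);P=cloud("wrist",D)
for nm,lo,hi in (("hols",[.62,-.06,.064],[.74,.06,.076]),("tongtop",[.64,-.04,.148],[.74,.05,.165]),("tongs",[.64,-.04,.12],[.74,.05,.165])):
    Q=inb(P,lo,hi)
    if len(Q)>5: print(nm,len(Q),rect(Q),Q.mean(0),Q.max(0))
for t in("tongs","holster"):
    for r in place_of("wrist",t)[:2]: print(t,r,at_z("wrist",[r["pixel"]],.005))
E
```

```text
t 11.13 pos [ 0.7353 -0.0136  0.2697] jawang 68.98 down [-0.004  0.001 -1.   ] gap 0.0451 F [-0.6 -0.2  0. ]
hols 872 (array([687. ,   3.2]), array([60.2, 31.9]), 69.1) [0.6846883  0.0030024  0.07129477] [0.71219787 0.03653995 0.07373612]
tongtop 994 (array([686.8,   3.8]), array([40.1, 24. ]), 70.1) [0.68662301 0.00424892 0.15438765] [0.70463457 0.02645026 0.15826778]
tongs 1143 (array([686.6,   3.8]), array([40.1, 24.3]), 70.0) [0.68636538 0.00412634 0.15186685] [0.70463457 0.02645026 0.15826778]
tongs {'pixel': [323.2, 142.9], 'confidence': 0.8} [[0.68384986 0.00373878 0.005     ]]
tongs {'pixel': [537.8, 104.9], 'confidence': 0.33} [[0.72528713 0.23126714 0.005     ]]
holster {'pixel': [325.0, 146.8], 'confidence': 0.94} [[0.68868592 0.00396832 0.005     ]]
holster {'pixel': [292.0, 2.5], 'confidence': 0.75} [[0.54432381 0.02395048 0.005     ]]
```

View pics/w2.png

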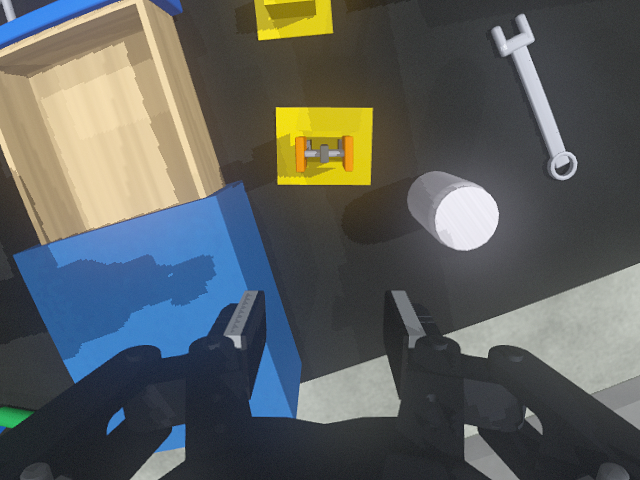

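```bash
python3 - <<'E'
from h import *
c=goal([.6867,.0038,.175],70,0)
E
```

```text
shift [ 0.1933  0.1037 -0.0019] turn [-0.0056 -0.0001 -0.0005] rows>= 2.6
```

Request:
arm_command([
  [0.1,0.104,-0.002,-0.006,0,0,75],
  [0.193,0.104,-0.002,-0.006,0,0,75],
  [0.193,0.104,-0.002,-0.006,0,0,75],
  [0.193,0.104,-0.002,-0.006,0,0,75],
  [0.193,0.104,-0.002,-0.006,0,0,75],
])

```text
time_s: 11.7
position: [0.6856, 0.0039, 0.1741]
tool_rot: [-0.405, 0.58, 0.407, 0.578]
ft_force: [-0.4, 0.7, 0.4]
finger_gap: 0.0602
```

```bash
python3 - <<'E'
from h import *
now();c=goal([.6867,.0038,.087],70,0)
E
```

```text
t 11.7 pos [0.6856 0.0039 0.1741] jawang 70.13 down [-0.004  0.    -1.   ] gap 0.0602 F [-0.4  0.7  0.4]
shift [ 0.1742 -0.0028  0.0008] turn [ 0.0007 -0.0004 -0.0013] rows>= 2.1
```

Request:
arm_command([
  [0.06,-0.0028,0.001,0.0007,0,-0.0013,75],
  [0.12,-0.0028,0.001,0.0007,0,-0.0013,75],
  [0.174,-0.0028,0.001,0.0007,0,-0.0013,75],
  [0.174,-0.0028,0.001,0.0007,0,-0.0013,75],
  [0.174,-0.0028,0.001,0.0007,0,-0.0013,115],
  [0.174,-0.0028,0.001,0.0007,0,-0.0013,135],
  [0.174,-0.0028,0.001,0.0007,0,-0.0013,135],
  [0.174,-0.0028,0.001,0.0007,0,-0.0013,135],
])

```text
time_s: 12.37
position: [0.6909, 0.0036, 0.0928]
tool_rot: [-0.408, 0.577, 0.403, 0.581]
ft_force: [-0.8, 0.2, -0.2]
finger_gap: 0.0402
```

Request:
arm_command([
  [0,0,0,0,0,0,145],
  [0,0,0,0,0,0,152],
  [0,0,0,0,0,0,152],
  [0,0,0,0,0,0,152],
  [0,0,0,0,0,0,152],
])

```text
time_s: 12.78
position: [0.6906, 0.0036, 0.0924]
tool_rot: [-0.408, 0.577, 0.403, 0.581]
ft_force: [0.3, -0.4, 6.0]
finger_gap: 0.0344
```

```bash
python3 - <<'E'
from h import *
now()
out=[]
for n in("scene","side"):
    im,D=camera(n);u=proj(n,[.687,.004,.11])[0].astype(int);x,y=max(u[0]-60,0),max(u[1]-60,0)
    out.append(cv2.resize(im[y:y+120,x:x+120],(390,390)))
save("g1.png",cv2.hconcat(out))
E
```

```text
t 12.78 pos [0.6906 0.0036 0.0924] jawang 70.04 down [ 0.009 -0.002 -1.   ] gap 0.0344 F [ 0.3 -0.4  6. ]
```

View pics/g1.png

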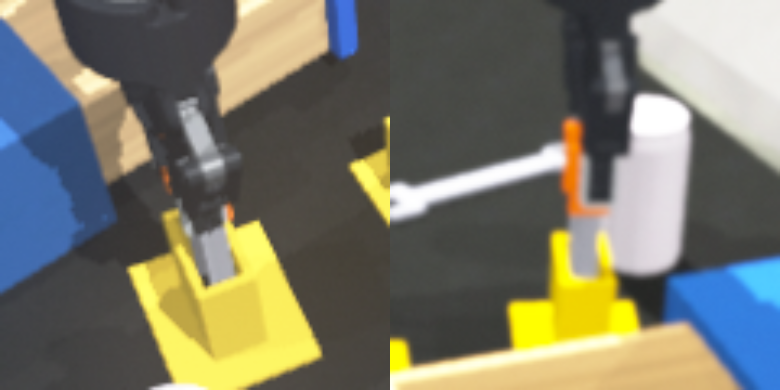

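Request:
arm_command([
  [0,0,0,0,0,0,90],
  [0,0,0,0,0,0,90],
  [0,0,0,0,0,0,90],
  [0,0,0,0,0,0,90],
])

```text
time_s: 13.22
position: [0.6883, 0.0039, 0.0886]
tool_rot: [-0.407, 0.579, 0.405, 0.58]
ft_force: [0.3, -0.4, -0.1]
finger_gap: 0.0552
```

Request:
arm_command([
  [-0.01,0,0,0,0,0,90],
  [-0.02,0,0,0,0,0,90],
  [-0.02,0,0,0,0,0,90],
  [-0.02,0,0,0,0,0,90],
])

```text
time_s: 13.55
position: [0.6892, 0.0038, 0.1001]
tool_rot: [-0.407, 0.578, 0.404, 0.58]
ft_force: [-0.4, 0.1, 0.1]
finger_gap: 0.0552
```

```bash
python3 - <<'E'
from h import *
now(); now(); goal([.6867,.0038,.097],70,0)
im,D=camera("wrist");P=cloud("wrist",D);save("w3.png",im);Q=inb(P,[.64,-.04,.148],[.74,.05,.165]);print(len(Q),rect(Q) if len(Q)>5 else 0)
E
```

```text
t 13.55 pos [0.6892 0.0038 0.1001] jawang 70.03 down [ 0.005 -0.002 -1.   ] gap 0.0552 F [-0.4  0.1  0.1]
t 13.55 pos [0.6892 0.0038 0.1001] jawang 70.03 down [ 0.005 -0.002 -1.   ] gap 0.0552 F [-0.4  0.1  0.1]
shift [ 0.0062  0.0048 -0.0018] turn [0.0002 0.0001 0.0018] rows>= 0.1
7388 (array([686.6,   3.9]), array([83. , 26.8]), 70.2)
```

Request:
arm_command([
  [0.012,0.005,-0.001,0,0,0.001,90],
  [0.024,0.005,-0.001,0,0,0.001,90],
  [0.024,0.005,-0.001,0,0,0.001,90],
  [0.024,0.005,-0.001,0,0,0.001,90],
  [0.024,0.005,-0.001,0,0,0.001,90],
  [0.024,0.005,-0.001,0,0,0.001,90],
])

```text
time_s: 14.1
position: [0.6863, 0.0042, 0.0872]
tool_rot: [-0.406, 0.579, 0.405, 0.579]
ft_force: [-0.0, -0.7, 0.4]
finger_gap: 0.0552
```

```bash
python3 - <<'E'
from h import *
now()
out=[]
im,D=camera("wrist");out.append(cv2.resize(im[200:480,180:460],(390,390)))
im,D=camera("side");u=proj("side",[.687,.004,.13])[0].astype(int);x,y=max(u[0]-50,0),max(u[1]-50,0)
out.append(cv2.resize(im[y:y+100,x:x+100],(390,390)))
save("g2.png",cv2.hconcat(out))
E
```

```text
t 14.1 pos [0.6863 0.0042 0.0872] jawang 70.03 down [ 0.001 -0.    -1.   ] gap 0.0552 F [-0.  -0.7  0.4]
```

View pics/g2.png

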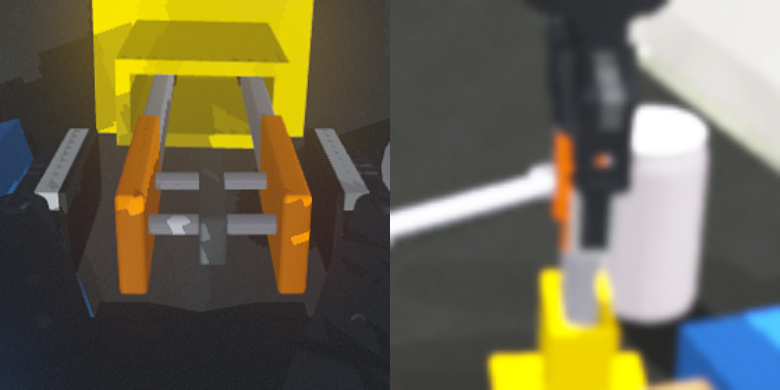

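```bash
python3 - <<'E'
from h import *
np.set_printoptions(precision=1,suppress=True)
a=np.radians(70);ux=np.array([np.sin(a),-np.cos(a),0]);uy=np.array([np.cos(a),np.sin(a),0]);o=np.array([.6867,.0038,0])
for n in("wrist","side"):
    im,D=camera(n);P=cloud(n,D);c=im[D>0].astype(int)
    L=np.c_[(P-o)@ux,(P-o)@uy,P[:,2]]*1000
    orange=(c[:,0]>150)&(c[:,2]<70)&(c[:,1]<140)&(c[:,1]>50)
    near=(abs(L[:,0])<40)&(L[:,2]>95)&(L[:,2]<165)&(abs(L[:,1])<60)
    grey=(c.max(1)-c.min(1)<25)
    for nm,m in(("orange",near&orange),("finger+",near&grey&(L[:,1]>22)),("finger-",near&grey&(L[:,1]<-22))):
        if m.sum()>10:
            print(n,nm,m.sum(),np.percentile(L[m],[2,50,98],axis=0).ravel())
            for z in range(100,160,10):
                q=L[m&(abs(L[:,2]-z)<5)]
                if len(q)>4: print("   z",z,len(q),np.percentile(q[:,:2],[3,97],axis=0).ravel())
E
```

```text
wrist orange 4406 [-12.9 -17.5 115.2  -8.6 -12.1 154.8  10.2  21.2 156.5]
   z 110 88 [-12.8 -17.   -3.8  20.3]
   z 120 351 [-12.9 -17.1  -5.5  20.7]
   z 130 424 [-12.9 -17.1  -8.3  21. ]
   z 140 515 [-12.9 -17.2  -9.2  20.9]
   z 150 987 [-12.8 -17.5   9.8  21.3]
wrist finger+ 3904 [-14.3  26.9 124.1  -9.   30.7 149.7   8.2  50.6 164.6]
   z 120 106 [-12.3  27.    1.1  38.8]
   z 130 493 [-12.3  27.    8.1  40.1]
   z 140 909 [-12.2  27.    8.8  40.2]
   z 150 1149 [-12.3  26.9   7.7  37.7]
wrist finger- 4404 [-14.2 -50.9 120.4  -8.2 -30.6 147.    8.7 -27.8 164.6]
   z 120 324 [-12.  -38.1   9.  -28. ]
   z 130 760 [-12.  -41.    8.8 -27.9]
   z 140 923 [-12.  -40.8   8.7 -27.8]
   z 150 1163 [-12.1 -37.7   7.7 -27.9]
side orange 70 [-16.  -37.7 111.7 -12.4  14.6 139.6  -8.7  27.5 161.2]
   z 120 17 [-13.8 -18.3  -9.5  17.1]
   z 130 9 [-13.9 -16.2  -9.6  18.6]
   z 140 16 [-13.1 -17.6  -8.5  27.9]
   z 150 18 [-13.5 -18.5  -8.9  27.4]
side finger+ 13 [-15.1  25.8 127.4 -13.4  31.5 158.8  -1.5  39.  161.5]
side finger- 182 [-11.6 -59.1 116.4  -2.1 -40.9 136.7   8.3 -33.4 163.6]
   z 120 36 [-11.8 -41.8   7.3 -34.1]
   z 130 46 [-10.7 -43.8   8.5 -33.8]
   z 140 51 [-11.  -44.5   7.9 -34.7]
   z 150 34 [-11.4 -43.5   7.6 -33.8]
```

Request:
arm_command([
  [0.008,0,0.002,0,0,0,90],
  [0.008,0,0.003,0,0,0,120],
  [0.008,0,0.003,0,0,0,140],
  [0.008,0,0.003,0,0,0,150],
  [0.008,0,0.003,0,0,0,155],
  [0.008,0,0.003,0,0,0,155],
  [0.008,0,0.003,0,0,0,155],
  [0.008,0,0.003,0,0,0,155],
  [0.008,0,0.003,0,0,0,155],
])

```text
time_s: 15.05
position: [0.6867, 0.0057, 0.0832]
tool_rot: [-0.406, 0.579, 0.405, 0.579]
ft_force: [0.5, 0.6, -0.0]
finger_gap: 0.0333
```

Request:
arm_command([
  [-0.02,0,0,0,0,0,155],
  [-0.06,0,0,0,0,0,155],
  [-0.1,0,0,0,0,0,155],
  [-0.14,0,0,0,0,0,155],
  [-0.18,0,0,0,0,0,155],
  [-0.22,0,0,0,0,0,155],
  [-0.25,0,0,0,0,0,155],
  [-0.25,0,0,0,0,0,155],
])

```text
time_s: 15.72
position: [0.6888, 0.0055, 0.2137]
tool_rot: [-0.408, 0.577, 0.404, 0.581]
ft_force: [-0.1, 0.0, -0.8]
finger_gap: 0.0337
```

```bash
python3 - <<'E'
from h import *
now()
out=[]
for n in("scene","side"):
    im,D=camera(n);u=proj(n,[.687,.004,.18])[0].astype(int);x,y=max(u[0]-70,0),max(u[1]-60,0)
    out.append(cv2.resize(im[y:y+140,x:x+140],(390,390)))
save("g3.png",cv2.hconcat(out))
E
```

```text
t 15.72 pos [0.6888 0.0055 0.2137] jawang 70.04 down [ 0.009 -0.001 -1.   ] gap 0.0337 F [-0.1  0.  -0.8]
```

View pics/g3.png

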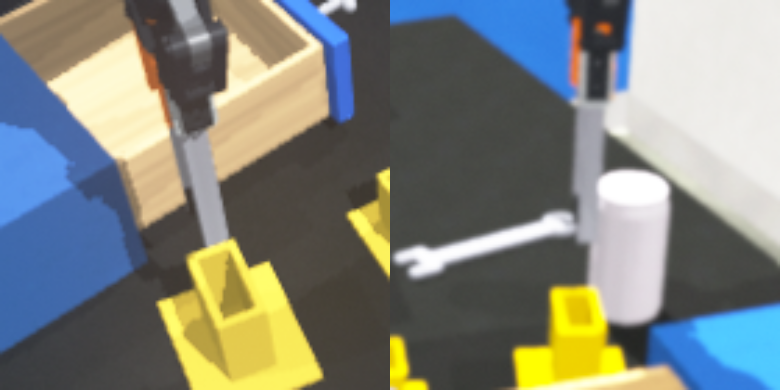

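```bash
python3 - <<'E'
from h import *
goal([.55,.185,.30],-10,0)
E
```

```text
shift [-0.1832  0.3793  0.2438] turn [0.4446 0.0005 0.0005] rows>= 11.2
```

Request:
arm_command([
  [-0.03,0.02,0.01,0.03,0,0,155],
  [-0.06,0.06,0.04,0.06,0,0,155],
  [-0.09,0.11,0.07,0.095,0,0,155],
  [-0.12,0.16,0.1,0.13,0,0,155],
  [-0.15,0.21,0.13,0.165,0,0,155],
  [-0.17,0.26,0.16,0.2,0,0,155],
  [-0.183,0.31,0.19,0.235,0,0,155],
  [-0.183,0.34,0.21,0.27,0,0,155],
  [-0.183,0.36,0.23,0.305,0,0,155],
  [-0.183,0.379,0.244,0.33,0,0,155],
])

```text
time_s: 16.65
position: [0.5486, 0.1861, 0.2973]
tool_rot: [-0.064, 0.705, 0.064, 0.703]
ft_force: [0.5, 1.1, -0.8]
finger_gap: 0.0334
```

Request:
arm_command([
  [0,0,0,0.035,0,0,155],
  [0,0,0,0.07,0,0,155],
  [0,0,0,0.095,0,0,155],
  [0,0,0,0.115,0,0,155],
  [0,0,0,0.115,0,0,155],
  [0,0,0,0.115,0,0,155],
])

```text
time_s: 17.15
position: [0.5494, 0.1849, 0.2975]
tool_rot: [0.061, 0.705, -0.062, 0.704]
ft_force: [-1.0, -0.2, -1.5]
finger_gap: 0.0333
```

```bash
python3 - <<'E'
from h import *
np.set_printoptions(precision=4,suppress=True)
now(); im,D=camera("wrist");save("w4.png",im);np.save("w4.npy",D);P=cloud("wrist",D)
np.save("w4T.npy",K("wrist")[2])
Q=inb(P,[.45,.1,.089],[.68,.42,.102]);print("mag",len(Q),rect(Q),Q.mean(0))
for r in place_of("wrist","magazine")[:1]: print(r,at_z("wrist",[r["pixel"]],0))
c=im[D>0].astype(int)
y=(c[:,0]-c[:,2]>50)&(P[:,2]>.062)&(P[:,2]<.078)&(P[:,0]>.5)&(P[:,0]<.62)&(P[:,1]>.13)
K_=P[y]
for yy in (.17,.21,.25,.29,.33):
    q=K_[abs(K_[:,1]-yy)<.016]; print(yy,len(q),rect(q) if len(q)>5 else None,q[:,2].mean() if len(q) else None)
print([ (round(r["confidence"],2),np.round(at_z("wrist",[[r["bbox"][0]+r["bbox"][2]/2,r["bbox"][1]+r["bbox"][3]/2]],.07)[0],3)) for r in recognise("wrist","key0")])
E
```

```text
t 17.15 pos [0.5494 0.1849 0.2975] jawang -9.97 down [-0.002 -0.001 -1.   ] gap 0.0333 F [-1.  -0.2 -1.5]
mag 11810 (array([555.8, 249.9]), array([211. ,  70.6]), 80.5) [0.5572 0.2592 0.0959]
{'pixel': [320.1, 131.2], 'confidence': 0.71} [[0.5553 0.2491 0.    ]]
0.17 164 (array([542.1, 172.1]), array([12.8, 12. ]), 80.2) 0.07103461651249432
0.21 138 (array([549.8, 210.4]), array([13.5, 13.2]), 84.7) 0.07113898783362851
0.25 206 (array([556.3, 249.5]), array([13.1, 12.4]), 80.2) 0.07107493428666181
0.29 210 (array([563.2, 289.1]), array([12.8, 12.2]), 79.7) 0.07114368013845122
0.33 224 (array([568.6, 327.5]), array([13. , 12.9]), 79.6) 0.07109873877297854
[(0.77, array([0.552, 0.214, 0.07 ])), (0.7, array([0.565, 0.287, 0.07 ])), (0.65, array([0.545, 0.168, 0.07 ])), (0.54, array([0.57 , 0.328, 0.07 ])), (0.48, array([0.559, 0.249, 0.07 ]))]
```

View pics/w4.png

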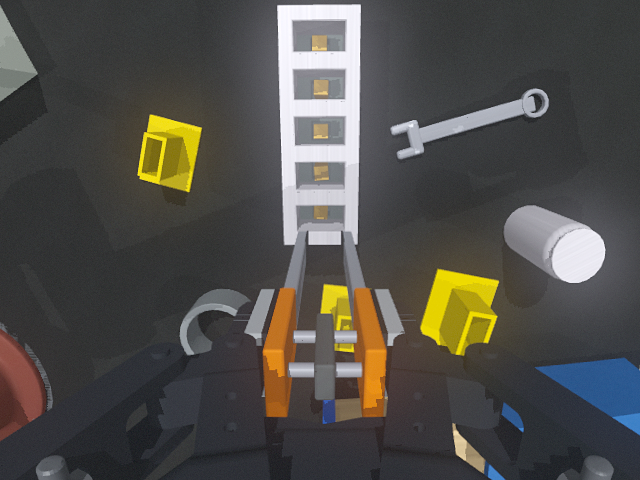

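```bash
python3 - <<'E'
from h import *
np.set_printoptions(precision=4,suppress=True)
o=get_obs();q=R.from_quat(o["tool_rot"]);P=cloud("wrist",np.load("w4.npy"))
L=q.inv().apply(P-o["position"])*1000
for x in range(-60,90,10):
    m=L[(abs(L[:,0]-x)<4)&(abs(L[:,1])<20)&(abs(L[:,2])<30)]
    if len(m)>5: print(x,len(m),"y",np.percentile(m[:,1],[3,97]).round(1),"z+",np.percentile(m[m[:,2]>0,2],[3,97]).round(1),"z-",np.percentile(m[m[:,2]<0,2],[3,97]).round(1))
t=L[(L[:,0]>40)&(L[:,0]<110)&(abs(L[:,1])<20)&(abs(L[:,2])<30)];print("max x",np.percentile(t[:,0],[90,98,100]))
p=[.569,.3288]
goal([p[0],p[1],.28],-9.5,0);goal([p[0],p[1],.123],-9.5,0)
E
```

```text
-60 2052 y [-10.1  10.6] z+ [ 0.8 22.4] z- [-23.1  -0.7]
-50 1720 y [-3.2 10.6] z+ [ 0.9 29.3] z- [-29.2  -0.7]
-40 1389 y [-6.4 10.6] z+ [ 1.  29.1] z- [-29.3  -0.8]
-30 474 y [-6.2 10.7] z+ [10.6 26.4] z- [-27.7 -11.1]
-20 133 y [-7.5  5.4] z+ [10.6 14.9] z- [-14.7 -11.1]
-10 276 y [-6.1  5.6] z+ [10.6 16.3] z- [-16.6 -11.1]
0 200 y [-6.3  5.4] z+ [10.6 16.2] z- [-16.8 -11.1]
10 181 y [-4.1  5.2] z+ [10.6 16.2] z- [-16.7 -11.1]
20 157 y [-6.4  5.2] z+ [10.7 16.2] z- [-16.7 -11.1]
30 122 y [-6.8  5.2] z+ [10.7 16.2] z- [-16.5 -11.1]
40 106 y [2.  5.2] z+ [10.6 16.3] z- [-16.8 -11.2]
50 153 y [-7.1  5.1] z+ [10.3 15.9] z- [-16.5 -10.8]
60 130 y [-8.   5.2] z+ [10.  16.1] z- [-16.6 -10.5]
70 100 y [-8.6  5.2] z+ [10.  16.3] z- [-16.5 -10.5]
80 7 y [3.9 5.1] z+ [10.1 15.6] z- [-11.2 -10.6]
max x [72.9028 75.2386 76.4544]
shift [ 0.0371  0.2899 -0.0123] turn [-0.0028 -0.0001  0.0002] rows>= 3.5
shift [ 0.3511  0.2902 -0.0121] turn [-0.0028 -0.0001  0.0002] rows>= 5.5
```

```bash
python3 - <<'E'
from h import *
c=goal([.5693,.3306,.25],-9.5,0);goal([.5693,.3306,.125],-9.5,0,c)
E
```

```text
shift [ 0.0971  0.2936 -0.0123] turn [-0.0028 -0.0001  0.0002] rows>= 3.7
shift [0.25 0.   0.  ] turn [0. 0. 0.] rows>= 3.0
```

Request:
arm_command([
  [0,0.05,-0.002,-0.001,0,0,155],
  [0.02,0.11,-0.006,-0.0028,0,0,155],
  [0.05,0.17,-0.0123,-0.0028,0,0,155],
  [0.08,0.23,-0.0123,-0.0028,0,0,155],
  [0.097,0.27,-0.0123,-0.0028,0,0,155],
  [0.097,0.2936,-0.0123,-0.0028,0,0,155],
  [0.097,0.2936,-0.0123,-0.0028,0,0,155],
  [0.097,0.2936,-0.0123,-0.0028,0,0,155],
  [0.097,0.2936,-0.0123,-0.0028,0,0,155],
])

```text
time_s: 18.05
position: [0.5703, 0.3299, 0.2523]
tool_rot: [0.059, 0.704, -0.059, 0.706]
ft_force: [-0.2, -0.5, -0.3]
finger_gap: 0.0334
```

```bash
cat > chk.py <<'E'
from h import *
import sys
now(); o=get_obs();q=R.from_quat(o["tool_rot"]);im,D=camera("wrist");P=cloud("wrist",D)
L=q.inv().apply(P-o["position"])*1000
def tc():
    m=L[(L[:,0]>35)&(L[:,0]<72)&(abs(L[:,1])<20)&(abs(L[:,2])<30)]
    zp,zm=m[m[:,2]>0,2],m[m[:,2]<0,2]
    return np.array([np.percentile(m[:,1],97)-7,(np.percentile(zp,97)+np.percentile(zm,3))/2]), np.percentile(zp,97)-np.percentile(zm,3)
t,w=tc();print("tongs centre in tool y,z mm",t.round(1),"outer width",round(w,1), "world",np.round(o["position"]+q.apply([0,t[0]/1000,t[1]/1000]),4))
E
python3 chk.py
```

```text
t 18.05 pos [0.5703 0.3299 0.2523] jawang -9.6 down [ 0.003 -0.    -1.   ] gap 0.0334 F [-0.2 -0.5 -0.3]
tongs centre in tool y,z mm [-3.5 -0.2] outer width 32.8 world [0.5695 0.3265 0.2523]
```

Request:
arm_command([
  [0.05,0.001,-0.001,0,0,0,155],
  [0.1,0.002,-0.001,0,0,0,155],
  [0.13,0.002,-0.001,0,0,0,155],
  [0.16,0.002,-0.001,0,0,0,155],
  [0.19,0.002,-0.001,0,0,0,155],
  [0.22,0.002,-0.001,0,0,0,155],
  [0.24,0.002,-0.001,0,0,0,155],
  [0.252,0.002,-0.001,0,0,0,155],
  [0.252,0.002,-0.001,0,0,0,155],
  [0.252,0.002,-0.001,0,0,0,155],
])

```text
time_s: 18.93
position: [0.5697, 0.3318, 0.1251]
tool_rot: [0.059, 0.704, -0.059, 0.705]
ft_force: [0.7, 0.5, -1.5]
finger_gap: 0.0335
```

Request:
arm_command([
  [0,0,0,0,0,0,165],
  [0,0,0,0,0,0,180],
  [0,0,0,0,0,0,200],
  [0,0,0,0,0,0,255],
  [0,0,0,0,0,0,255],
  [0,0,0,0,0,0,255],
  [0,0,0,0,0,0,255],
])

```text
time_s: 19.52
position: [0.5704, 0.3322, 0.1266]
tool_rot: [0.059, 0.704, -0.059, 0.706]
ft_force: [-0.9, 0.3, 5.4]
finger_gap: 0.0231
```

Request:
arm_command([
  [-0.03,0,0,0,0,0,255],
  [-0.07,0,0,0,0,0,255],
  [-0.11,0,0,0,0,0,255],
  [-0.15,0,0,0,0,0,255],
  [-0.19,0,0,0,0,0,255],
  [-0.23,0,0,0,0,0,255],
  [-0.27,0,0,0,0,0,255],
  [-0.29,0,0,0,0,0,255],
  [-0.29,0,0,0,0,0,255],
])

```text
time_s: 20.27
position: [0.5704, 0.3322, 0.2734]
tool_rot: [0.06, 0.703, -0.058, 0.706]
ft_force: [-0.5, 0.2, -1.2]
finger_gap: 0.0232
```

```bash
python3 - <<'E'
from h import *
now()
for n in("scene","side"):
    im,D=camera(n);P=cloud(n,D);c=im[D>0].astype(int)
    g=(c[:,0]-c[:,2]>50)&(abs(P[:,0]-.57)<.05)&(abs(P[:,1]-.33)<.05)&(P[:,2]>.12)&(P[:,2]<.22)
    print(n,g.sum(),P[g].min(0),P[g].max(0),P[g].mean(0)) if g.sum() else print(n,0)
im,D=camera("scene");P=cloud("scene",D)
# drawer: inner floor & walls with drawer out
f=inb(P,[.44,-.32,.016],[.72,-.06,.03]);print("floor",len(f),rect(f),f[:,2].mean())
w=inb(P,[.44,-.32,.084],[.665,-.06,.092]);print("rim",len(w),rect(w))
E
```

```text
t 20.27 pos [0.5704 0.3322 0.2734] jawang -9.56 down [ 0.005  0.001 -1.   ] gap 0.0232 F [-0.5  0.2 -1.2]
scene 185 [0.56424017 0.32264861 0.15479382] [0.58365195 0.33801867 0.2182949 ] [0.57437708 0.33259937 0.18081987]
side 144 [0.55912164 0.31626034 0.15667759] [0.57436868 0.328882   0.21609365] [0.56651984 0.32137646 0.18839535]
floor 3056 (array([ 603. , -173.9]), array([183.3, 219.8]), 85.2) 0.022082965490519156
rim 858 (array([ 580.5, -173.5]), array([194.2, 168.3]), 87.9)
```

```bash
cat >> h.py <<'E'
def slot(x,y,z):
    return np.array([.604,-.183,0])+np.array([.9945,-.1045,0])*x/1000+np.array([.1045,.9945,0])*y/1000+[0,.002,z]
def pocket(i,z): return np.array([.5558+.00033,.2499+.002,z])+np.array([.0066,.03945,0])*(i-2)
E
python3 - <<'E'
from h import *
c=goal(slot(15,35,.2734),-9.5,0);goal(slot(15,35,.145),-9.5,0,c)
E
```

```text
shift [-0.0094 -0.9271  0.2655] turn [-0.0003 -0.0005  0.0006] rows>= 11.6
shift [0.2568 0.     0.    ] turn [0. 0. 0.] rows>= 3.1
```

Request:
arm_command([
  [0,-0.03,0.008,0,0,0,255],
  [0,-0.08,0.023,0,0,0,255],
  [0,-0.15,0.043,0,0,0,255],
  [0,-0.225,0.064,0,0,0,255],
  [0,-0.3,0.086,0,0,0,255],
  [0,-0.375,0.107,0,0,0,255],
  [0,-0.45,0.129,0,0,0,255],
  [0,-0.525,0.15,0,0,0,255],
  [0,-0.6,0.172,0,0,0,255],
  [0,-0.675,0.193,0,0,0,255],
])

```text
time_s: 21.25
position: [0.6073, -0.0195, 0.2681]
tool_rot: [0.059, 0.705, -0.059, 0.704]
ft_force: [-0.3, 1.0, -2.2]
finger_gap: 0.0229
```

Request:
arm_command([
  [0,-0.07,0.02,0,0,0,255],
  [0,-0.13,0.037,0,0,0,255],
  [0,-0.18,0.052,0,0,0,255],
  [0,-0.22,0.063,0,0,0,255],
  [0,-0.245,0.07,0,0,0,255],
  [0,-0.252,0.0725,0,0,0,255],
  [0,-0.252,0.0725,0,0,0,255],
  [0,-0.252,0.0725,0,0,0,255],
])

```text
time_s: 21.92
position: [0.623, -0.1465, 0.2695]
tool_rot: [0.059, 0.705, -0.058, 0.705]
ft_force: [0.0, -0.8, -1.4]
finger_gap: 0.0233
```

```bash
python3 - <<'E'
from h import *
now();goal(slot(15,35,.145),-9.5,0)
im,D=camera("wrist");P=cloud("wrist",D);save("w5.png",im)
q=(P-[.604,-.183,0]);l=np.c_[q@[.9945,-.1045,0],q@[.1045,.9945,0],P[:,2]]*1000
f=l[(abs(l[:,2]-22)<4)&(abs(l[:,0])<120)&(abs(l[:,1])<100)];print("floor local",np.percentile(f,[1,99],axis=0).round(0).tolist())
w=l[(abs(l[:,2]-88)<3)&(abs(l[:,0])<130)&(abs(l[:,1])<110)];print("rim",len(w),np.percentile(w,[1,99],axis=0).round(0).tolist(),rect(w/1000))
E
```

```text
t 21.92 pos [ 0.623  -0.1465  0.2695] jawang -9.53 down [-0.     0.001 -1.   ] gap 0.0233 F [ 0.  -0.8 -1.4]
shift [ 0.249  -0.0028 -0.0004] turn [-0.0002 -0.0001 -0.0002] rows>= 3.0
floor local [[-93.0, -78.0, 21.0], [85.0, 72.0, 25.0]]
rim 3182 [[-100.0, -85.0, 85.0], [73.0, 92.0, 91.0]] (array([10.3,  2.3]), array([224.7, 192.1]), 1.6)
```

View pics/w5.png

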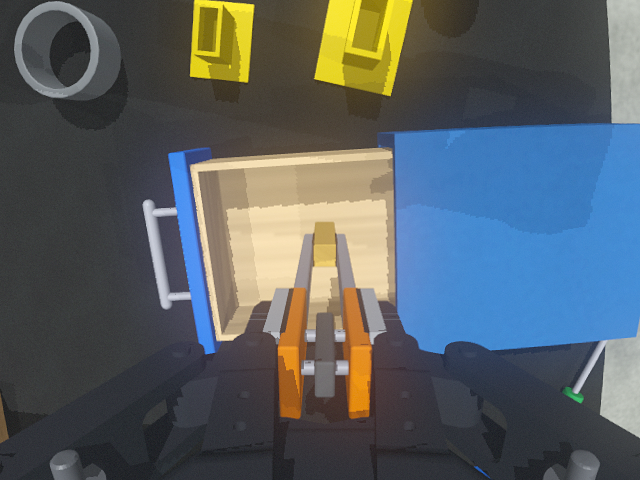

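Request:
arm_command([
  [0.06,0,0,0,0,0,255],
  [0.12,0,0,0,0,0,255],
  [0.18,0,0,0,0,0,255],
  [0.22,0,0,0,0,0,255],
  [0.24,0,0,0,0,0,255],
  [0.25,0,0,0,0,0,255],
  [0.254,0,0,0,0,0,255],
  [0.254,0,0,0,0,0,255],
])

```text
time_s: 22.63
position: [0.6242, -0.1472, 0.1445]
tool_rot: [0.058, 0.704, -0.059, 0.706]
ft_force: [-0.5, -0.2, -1.1]
finger_gap: 0.0232
```

Request:
arm_command([
  [0,0,0,0,0,0,200],
  [0,0,0,0,0,0,170],
  [0,0,0,0,0,0,155],
  [0,0,0,0,0,0,152],
  [0,0,0,0,0,0,152],
  [0,0,0,0,0,0,152],
  [0,0,0,0,0,0,152],
])

```text
time_s: 23.22
position: [0.6234, -0.1475, 0.1433]
tool_rot: [0.059, 0.704, -0.059, 0.705]
ft_force: [0.5, -1.2, -1.1]
finger_gap: 0.0345
```

Request:
arm_command([
  [-0.03,0,0,0,0,0,152],
  [-0.07,0,0,0,0,0,152],
  [-0.12,0,0,0,0,0,152],
  [-0.17,0,0,0,0,0,152],
  [-0.22,0,0,0,0,0,152],
  [-0.25,0,0,0,0,0,152],
  [-0.25,0,0,0,0,0,152],
])

```text
time_s: 23.8
position: [0.6254, -0.1481, 0.2746]
tool_rot: [0.058, 0.701, -0.06, 0.708]
ft_force: [-0.8, -0.6, -0.5]
finger_gap: 0.0343
```

```bash
cat > keys.py <<'E'
from h import *
np.set_printoptions(suppress=True)
now()
im,D=camera("scene");P=cloud("scene",D);c=im[D>0].astype(int)
q=(P-[.604,-.183,0]);l=np.c_[q@[.9945,-.1045,0],q@[.1045,.9945,0],P[:,2]]*1000
hsv=cv2.cvtColor(im,cv2.COLOR_RGB2HSV)[D>0].astype(int)
b=(hsv[:,1]>140)&(hsv[:,0]>12)&(hsv[:,0]<26)&(abs(l[:,0])<100)&(abs(l[:,1])<80)&(l[:,2]>15)&(l[:,2]<110)
if b.sum():
    m=np.zeros((480,640),np.uint8);m[tuple(np.array(np.nonzero(D>0))[:,b])]=1
    idx=np.full((480,640),-1);idx[D>0]=np.arange(len(P))
    n,lab,st,_=cv2.connectedComponentsWithStats(m)
    for i in range(1,n):
        if st[i,4]>12: s=l[idx[lab==i]];print("brass",st[i,4],"local med",np.median(s,0).round(0),"min",s.min(0).round(0),"max",s.max(0).round(0))
for r in recognise("scene","key0"):
    u=[r["bbox"][0]+r["bbox"][2]/2,r["bbox"][1]+r["bbox"][3]/2];print(round(r["confidence"],2),np.round(at_z("scene",[u],.07)[0,:2],3))
E
python3 keys.py; python3 -c "
from h import *
c=goal(pocket(3,.25),-9.5,0)"
```

```text
t 23.8 pos [ 0.6254 -0.1481  0.2746] jawang -9.56 down [ 0.01  -0.003 -1.   ] gap 0.0343 F [-0.8 -0.6 -0.5]
0.6 [0.547 0.212]
0.57 [ 0.633 -0.143]
0.49 [0.565 0.293]
0.29 [ 0.465 -0.413]
shift [ 0.0363  0.8452 -0.2655] turn [-0.0003  0.0006  0.0001] rows>= 10.6
```

Request:
arm_command([
  [0,0.03,-0.009,0,0,0,152],
  [0,0.08,-0.025,0,0,0,152],
  [0,0.15,-0.047,0,0,0,152],
  [0,0.225,-0.07,0,0,0,152],
  [0,0.3,-0.094,0,0,0,152],
  [0,0.375,-0.118,0,0,0,152],
  [0,0.45,-0.141,0,0,0,152],
  [0,0.525,-0.165,0,0,0,152],
  [0,0.6,-0.188,0,0,0,152],
  [0,0.675,-0.212,0,0,0,152],
])

```text
time_s: 24.73
position: [0.5726, 0.2054, 0.2652]
tool_rot: [0.058, 0.706, -0.059, 0.703]
ft_force: [1.9, -0.8, -1.5]
finger_gap: 0.0345
```

Request:
arm_command([
  [0.01,0.06,-0.019,0,0,0,152],
  [0.02,0.11,-0.034,0,0,0,152],
  [0.03,0.145,-0.046,0,0,0,152],
  [0.036,0.165,-0.052,0,0,0,152],
  [0.036,0.17,-0.0535,0,0,0,152],
  [0.036,0.17,-0.0535,0,0,0,152],
  [0.036,0.17,-0.0535,0,0,0,152],
  [0.036,0.17,-0.0535,0,0,0,152],
])

```text
time_s: 25.4
position: [0.563, 0.2902, 0.2502]
tool_rot: [0.059, 0.704, -0.06, 0.705]
ft_force: [0.4, 0.4, -1.6]
finger_gap: 0.0348
```

```bash
python3 chk.py; python3 -c "
from h import *
c=goal(pocket(3,.125),-9.5,0);print(pocket(3,0)-[0,.002,0])"
```

```text
t 25.4 pos [0.563  0.2902 0.2502] jawang -9.65 down [ 0.001 -0.001 -1.   ] gap 0.0348 F [ 0.4  0.4 -1.6]
tongs centre in tool y,z mm [-3.4 -0.2] outer width 33.7 world [0.5622 0.2869 0.2502]
shift [ 0.2507  0.0021 -0.0014] turn [-0.0008  0.0005  0.    ] rows>= 3.0
[0.56273 0.28935 0.     ]
```

Request:
arm_command([
  [0.05,0.004,-0.001,0,0,0,152],
  [0.1,0.005,-0.001,0,0,0,152],
  [0.13,0.005,-0.001,0,0,0,152],
  [0.16,0.005,-0.001,0,0,0,152],
  [0.19,0.005,-0.001,0,0,0,152],
  [0.22,0.005,-0.001,0,0,0,152],
  [0.24,0.005,-0.001,0,0,0,152],
  [0.251,0.005,-0.001,0,0,0,152],
  [0.251,0.005,-0.001,0,0,0,152],
  [0.251,0.005,-0.001,0,0,0,152],
])

```text
time_s: 26.28
position: [0.5628, 0.294, 0.1247]
tool_rot: [0.059, 0.704, -0.059, 0.705]
ft_force: [-0.4, 0.7, -2.1]
finger_gap: 0.0346
```

Request:
arm_command([
  [0,0,0,0,0,0,165],
  [0,0,0,0,0,0,180],
  [0,0,0,0,0,0,200],
  [0,0,0,0,0,0,255],
  [0,0,0,0,0,0,255],
  [0,0,0,0,0,0,255],
])

```text
time_s: 26.78
position: [0.5636, 0.2942, 0.1261]
tool_rot: [0.059, 0.703, -0.059, 0.706]
ft_force: [0.4, 0.5, 5.4]
finger_gap: 0.0233
```

Request:
arm_command([
  [-0.03,0,0,0,0,0,255],
  [-0.07,0,0,0,0,0,255],
  [-0.11,0,0,0,0,0,255],
  [-0.15,0,0,0,0,0,255],
  [-0.19,0,0,0,0,0,255],
  [-0.23,0,0,0,0,0,255],
  [-0.27,0,0,0,0,0,255],
  [-0.29,0,0,0,0,0,255],
  [-0.29,0,0,0,0,0,255],
])

```text
time_s: 27.53
position: [0.5635, 0.2943, 0.2729]
tool_rot: [0.06, 0.703, -0.058, 0.706]
ft_force: [-0.1, 0.2, -1.5]
finger_gap: 0.0233
```

```bash
cat > held.py <<'E'
from h import *
now(); p=get_obs()["position"]
im,D=camera("scene");P=cloud("scene",D);c=im[D>0].astype(int)
g=(c[:,0]-c[:,2]>50)&(abs(P[:,0]-p[0])<.05)&(abs(P[:,1]-p[1])<.05)&(P[:,2]>.12)&(P[:,2]<.23)
if g.sum(): print(g.sum(),P[g].min(0),P[g].max(0))
E
python3 held.py; python3 -c "
from h import *
c=goal(slot(15,-35,.2734),-9.5,0)"
```

```text
t 27.53 pos [0.5635 0.2943 0.2729] jawang -9.56 down [ 0.005  0.001 -1.   ] gap 0.0233 F [-0.1  0.2 -1.5]
199 [0.55318586 0.28423629 0.15667479] [0.57591249 0.30145441 0.21654278]
shift [-0.0056 -0.9911  0.2734] turn [-0.0003  0.0008 -0.0002] rows>= 12.3
```

Request:
arm_command([
  [0,-0.03,0.008,0,0,0,255],
  [0,-0.08,0.022,0,0,0,255],
  [0,-0.15,0.041,0,0,0,255],
  [0,-0.225,0.062,0,0,0,255],
  [0,-0.305,0.084,0,0,0,255],
  [0,-0.385,0.106,0,0,0,255],
  [0,-0.465,0.128,0,0,0,255],
  [0,-0.545,0.15,0,0,0,255],
  [0,-0.625,0.172,0,0,0,255],
  [0,-0.705,0.194,0,0,0,255],
])

```text
time_s: 28.42
position: [0.598, -0.0723, 0.267]
tool_rot: [0.059, 0.706, -0.059, 0.704]
ft_force: [1.5, 0.3, -1.9]
finger_gap: 0.0232
```

Request:
arm_command([
  [0,-0.08,0.022,0,0,0,255],
  [0,-0.15,0.041,0,0,0,255],
  [0,-0.21,0.058,0,0,0,255],
  [0,-0.25,0.069,0,0,0,255],
  [0,-0.28,0.077,0,0,0,255],
  [0,-0.286,0.079,0,0,0,255],
  [0,-0.286,0.079,0,0,0,255],
  [0,-0.286,0.079,0,0,0,255],
])

```text
time_s: 29.08
position: [0.6144, -0.2165, 0.2688]
tool_rot: [0.059, 0.705, -0.058, 0.704]
ft_force: [0.6, -0.9, -3.3]
finger_gap: 0.0231
```

Request:
arm_command([
  [0.06,0,0,0,0,0,255],
  [0.12,0,0,0,0,0,255],
  [0.18,0,0,0,0,0,255],
  [0.22,0,0,0,0,0,255],
  [0.24,0,0,0,0,0,255],
  [0.25,0,0,0,0,0,255],
  [0.253,0,0,0,0,0,255],
  [0.253,0,0,0,0,0,255],
])

```text
time_s: 29.75
position: [0.6157, -0.2173, 0.1446]
tool_rot: [0.058, 0.704, -0.059, 0.706]
ft_force: [0.5, -0.1, -2.6]
finger_gap: 0.0231
```

Request:
arm_command([
  [0,0,0,0,0,0,200],
  [0,0,0,0,0,0,170],
  [0,0,0,0,0,0,155],
  [0,0,0,0,0,0,152],
  [0,0,0,0,0,0,152],
  [0,0,0,0,0,0,152],
  [0,0,0,0,0,0,152],
])

```text
time_s: 30.33
position: [0.6149, -0.2175, 0.1433]
tool_rot: [0.059, 0.704, -0.059, 0.705]
ft_force: [0.0, -0.2, -2.2]
finger_gap: 0.0346
```

Request:
arm_command([
  [-0.03,0,0,0,0,0,152],
  [-0.07,0,0,0,0,0,152],
  [-0.12,0,0,0,0,0,152],
  [-0.17,0,0,0,0,0,152],
  [-0.22,0,0,0,0,0,152],
  [-0.25,0,0,0,0,0,152],
  [-0.25,0,0,0,0,0,152],
])

```text
time_s: 30.92
position: [0.6168, -0.2184, 0.2747]
tool_rot: [0.058, 0.701, -0.06, 0.708]
ft_force: [-0.5, 0.2, -0.4]
finger_gap: 0.0341
```

```bash
python3 keys.py; python3 -c "
from h import *
c=goal(pocket(2,.25),-9.5,0)
im,D=camera('wrist');save('w6.png',im)
for r in recognise('wrist','key0'):
    u=[r['bbox'][0]+r['bbox'][2]/2,r['bbox'][1]+r['bbox'][3]/2];print('wrist',round(r['confidence'],2),np.round(r['bbox']),np.round(at_z('wrist',[u],.07)[0,:2],3))
"
```

```text
t 30.92 pos [ 0.6168 -0.2184  0.2747] jawang -9.56 down [ 0.009 -0.004 -1.   ] gap 0.0341 F [-0.5  0.2 -0.4]
0.68 [0.703 0.043]
0.6 [ 0.626 -0.14 ]
0.51 [ 0.618 -0.208]
0.48 [0.559 0.252]
0.37 [0.547 0.211]
0.24 [0.562 0.264]
shift [ 0.0363  0.9062 -0.272 ] turn [-0.0003  0.0006  0.0001] rows>= 11.4
wrist 0.79 [317. 195.  18.  24.] [ 0.614 -0.22 ]
wrist 0.64 [315. 120.  18.  16.] [ 0.624 -0.15 ]
```

Request:
arm_command([
  [0,0.03,-0.009,0,0,0,152],
  [0,0.08,-0.024,0,0,0,152],
  [0,0.15,-0.045,0,0,0,152],
  [0,0.23,-0.069,0,0,0,152],
  [0,0.31,-0.093,0,0,0,152],
  [0,0.39,-0.117,0,0,0,152],
  [0,0.47,-0.141,0,0,0,152],
  [0,0.55,-0.165,0,0,0,152],
  [0,0.63,-0.189,0,0,0,152],
  [0,0.71,-0.213,0,0,0,152],
])

```text
time_s: 31.95
position: [0.5668, 0.1522, 0.2661]
tool_rot: [0.059, 0.705, -0.059, 0.704]
ft_force: [0.6, -0.4, -0.4]
finger_gap: 0.0348
```

Request:
arm_command([
  [0.01,0.07,-0.02,0,0,0,152],
  [0.02,0.13,-0.039,0,0,0,152],
  [0.03,0.17,-0.051,0,0,0,152],
  [0.036,0.19,-0.057,0,0,0,152],
  [0.036,0.197,-0.059,0,0,0,152],
  [0.036,0.197,-0.059,0,0,0,152],
  [0.036,0.197,-0.059,0,0,0,152],
  [0.036,0.197,-0.059,0,0,0,152],
])

```text
time_s: 32.62
position: [0.5565, 0.2505, 0.2503]
tool_rot: [0.059, 0.704, -0.06, 0.705]
ft_force: [-0.6, 0.2, -1.4]
finger_gap: 0.0347
```

```bash
python3 chk.py; python3 -c "
from h import *
c=goal(pocket(2,.125),-9.5,0);print(pocket(2,0)-[0,.002,0])
for n in('scene','side'):
  camera(n)
  for r in recognise(n,'key0'):
    u=[r['bbox'][0]+r['bbox'][2]/2,r['bbox'][1]+r['bbox'][3]/2];print(n,round(r['confidence'],2),np.round(r['bbox']),np.round(at_z(n,[u],.07)[0,:2],3))
"
```

```text
t 32.62 pos [0.5565 0.2505 0.2503] jawang -9.65 down [ 0.001 -0.001 -1.   ] gap 0.0347 F [-0.6  0.2 -1.4]
tongs centre in tool y,z mm [-3.6 -0.2] outer width 33.6 world [0.5558 0.247  0.2503]
shift [ 0.2507  0.0027 -0.0018] turn [-0.0009  0.0005  0.0001] rows>= 3.0
[0.55613 0.2499  0.     ]
scene 0.47 [190. 167.  15.  25.] [ 0.619 -0.203]
scene 0.43 [381. 276.   6.   9.] [0.548 0.21 ]
scene 0.43 [210. 188.   8.  21.] [ 0.629 -0.14 ]
side 0.81 [378. 286.   9.  29.] [ 0.615 -0.171]
side 0.58 [392. 312.  12.  18.] [ 0.611 -0.226]
```

Request:
arm_command([
  [0.05,0.004,-0.001,0,0,0,152],
  [0.1,0.0055,-0.001,0,0,0,152],
  [0.13,0.0055,-0.001,0,0,0,152],
  [0.16,0.0055,-0.001,0,0,0,152],
  [0.19,0.0055,-0.001,0,0,0,152],
  [0.22,0.0055,-0.001,0,0,0,152],
  [0.24,0.0055,-0.001,0,0,0,152],
  [0.251,0.0055,-0.001,0,0,0,152],
  [0.251,0.0055,-0.001,0,0,0,152],
  [0.251,0.0055,-0.001,0,0,0,152],
])

```text
time_s: 33.7
position: [0.5565, 0.2545, 0.1249]
tool_rot: [0.059, 0.704, -0.059, 0.705]
ft_force: [0.5, -0.3, -0.7]
finger_gap: 0.0343
```

Request:
arm_command([
  [0,0,0,0,0,0,165],
  [0,0,0,0,0,0,180],
  [0,0,0,0,0,0,200],
  [0,0,0,0,0,0,255],
  [0,0,0,0,0,0,255],
  [0,0,0,0,0,0,255],
])

```text
time_s: 34.2
position: [0.5572, 0.2548, 0.1261]
tool_rot: [0.059, 0.703, -0.059, 0.706]
ft_force: [-0.5, -0.3, 5.3]
finger_gap: 0.0233
```

Request:
arm_command([
  [-0.03,0,0,0,0,0,255],
  [-0.07,0,0,0,0,0,255],
  [-0.11,0,0,0,0,0,255],
  [-0.15,0,0,0,0,0,255],
  [-0.19,0,0,0,0,0,255],
  [-0.23,0,0,0,0,0,255],
  [-0.27,0,0,0,0,0,255],
  [-0.29,0,0,0,0,0,255],
  [-0.29,0,0,0,0,0,255],
])

```text
time_s: 34.95
position: [0.557, 0.2548, 0.272]
tool_rot: [0.059, 0.703, -0.058, 0.706]
ft_force: [0.8, 0.9, -2.3]
finger_gap: 0.0227
```

```bash
python3 held.py; python3 -c "
from h import *
c=goal(slot(-60,50,.2734),-9.5,0)"
```

```text
t 34.95 pos [0.557  0.2548 0.272 ] jawang -9.56 down [ 0.005  0.001 -1.   ] gap 0.0227 F [ 0.8  0.9 -2.3]
199 [0.5504111  0.24392273 0.15534559] [0.56501616 0.25942661 0.21688888]
shift [-0.0071 -0.751   0.1127] turn [-0.0003  0.0007 -0.0001] rows>= 9.1
```

Request:
arm_command([
  [0,-0.03,0.005,0,0,0,255],
  [0,-0.08,0.012,0,0,0,255],
  [0,-0.15,0.023,0,0,0,255],
  [0,-0.225,0.034,0,0,0,255],
  [0,-0.3,0.045,0,0,0,255],
  [0,-0.375,0.056,0,0,0,255],
  [0,-0.45,0.068,0,0,0,255],
  [0,-0.525,0.079,0,0,0,255],
  [0,-0.6,0.09,0,0,0,255],
  [0,-0.66,0.099,0,0,0,255],
])

```text
time_s: 35.83
position: [0.5482, -0.0822, 0.2669]
tool_rot: [0.059, 0.706, -0.06, 0.704]
ft_force: [0.1, -0.9, -2.4]
finger_gap: 0.023
```

Request:
arm_command([
  [0,-0.05,0.008,0,0,0,255],
  [0,-0.08,0.012,0,0,0,255],
  [0,-0.091,0.014,0,0,0,255],
  [0,-0.091,0.014,0,0,0,255],
  [0,-0.091,0.014,0,0,0,255],
  [0,-0.091,0.014,0,0,0,255],
])

```text
time_s: 36.33
position: [0.5491, -0.1241, 0.2688]
tool_rot: [0.059, 0.705, -0.058, 0.705]
ft_force: [0.5, -0.2, -2.7]
finger_gap: 0.023
```

Request:
arm_command([
  [0.06,0,0,0,0,0,255],
  [0.12,0,0,0,0,0,255],
  [0.18,0,0,0,0,0,255],
  [0.22,0,0,0,0,0,255],
  [0.24,0,0,0,0,0,255],
  [0.25,0,0,0,0,0,255],
  [0.253,0,0,0,0,0,255],
  [0.253,0,0,0,0,0,255],
])

```text
time_s: 37.0
position: [0.5504, -0.1251, 0.1444]
tool_rot: [0.058, 0.704, -0.059, 0.706]
ft_force: [0.0, -0.2, -2.6]
finger_gap: 0.0228
```

Request:
arm_command([
  [0,0,0,0,0,0,200],
  [0,0,0,0,0,0,170],
  [0,0,0,0,0,0,155],
  [0,0,0,0,0,0,152],
  [0,0,0,0,0,0,152],
  [0,0,0,0,0,0,152],
  [0,0,0,0,0,0,152],
])

```text
time_s: 37.58
position: [0.5496, -0.1252, 0.1432]
tool_rot: [0.059, 0.704, -0.059, 0.705]
ft_force: [-0.4, 0.1, -0.8]
finger_gap: 0.0347
```

Request:
arm_command([
  [-0.03,0,0,0,0,0,152],
  [-0.07,0,0,0,0,0,152],
  [-0.12,0,0,0,0,0,152],
  [-0.17,0,0,0,0,0,152],
  [-0.22,0,0,0,0,0,152],
  [-0.25,0,0,0,0,0,152],
  [-0.25,0,0,0,0,0,152],
])

```text
time_s: 38.17
position: [0.5514, -0.1259, 0.2733]
tool_rot: [0.058, 0.701, -0.06, 0.708]
ft_force: [-0.5, -0.6, -0.1]
finger_gap: 0.0344
```

```bash
python3 -c "
from h import *
now();c=goal(pocket(1,.25),-9.5,0)
for n in('side','wrist'):
  camera(n)
  for r in recognise(n,'key0'):
    u=[r['bbox'][0]+r['bbox'][2]/2,r['bbox'][1]+r['bbox'][3]/2];print(n,round(r['confidence'],2),np.round(r['bbox']),np.round(at_z(n,[u],.07)[0,:2],3))
"
```

```text
t 38.17 pos [ 0.5514 -0.1259  0.2733] jawang -9.56 down [ 0.009 -0.003 -1.   ] gap 0.0344 F [-0.5 -0.6 -0.1]
shift [ 0.0443  0.6668 -0.1165] turn [-0.0003  0.0029  0.0006] rows>= 8.1
side 0.72 [319. 294.  16.  27.] [ 0.52  -0.153]
side 0.55 [388. 313.  15.  19.] [ 0.607 -0.23 ]
side 0.54 [374. 286.  13.  33.] [ 0.61  -0.174]
wrist 0.66 [393. 267.  26.  34.] [ 0.613 -0.215]
wrist 0.66 [395. 201.  22.  26.] [ 0.621 -0.146]
wrist 0.61 [292. 198.  33.  41.] [ 0.531 -0.135]
wrist 0.57 [342. 235.  43. 184.] [ 0.566 -0.253]
```

Request:
arm_command([
  [0,0.03,-0.005,0,0,0,152],
  [0,0.08,-0.014,0,0,0,152],
  [0,0.15,-0.026,0,0,0,152],
  [0,0.23,-0.04,0,0,0,152],
  [0,0.31,-0.054,0,0,0,152],
  [0,0.39,-0.068,0,0,0,152],
  [0,0.46,-0.08,0,0,0,152],
  [0.01,0.53,-0.092,0,0,0,152],
  [0.02,0.59,-0.103,0,0,0,152],
  [0.03,0.63,-0.11,0,0,0,152],
])

```text
time_s: 39.2
position: [0.546, 0.1973, 0.2504]
tool_rot: [0.058, 0.706, -0.058, 0.704]
ft_force: [0.9, 0.8, -1.0]
finger_gap: 0.0345
```

Request:
arm_command([
  [0.006,0.025,-0.004,0,0,0,152],
  [0.01,0.037,-0.0065,0,0,0,152],
  [0.01,0.037,-0.0065,0,0,0,152],
  [0.01,0.037,-0.0065,0,0,0,152],
  [0.01,0.037,-0.0065,0,0,0,152],
  [0.01,0.037,-0.0065,0,0,0,152],
])

```text
time_s: 39.7
position: [0.5478, 0.2122, 0.2484]
tool_rot: [0.059, 0.704, -0.06, 0.705]
ft_force: [-0.9, 0.3, -2.0]
finger_gap: 0.0348
```

```bash
python3 chk.py; python3 -c "
from h import *
c=goal(pocket(1,.125),-9.5,0);print(pocket(1,0)-[0,.002,0])
im,D=camera('scene');a=cv2.resize(im[130:270,140:290],(390,364));im,D=camera('side');b=cv2.resize(im[240:380,300:450],(390,364));save('v15.png',cv2.hconcat([a,b]))
for n in('scene',):
  for r in recognise(n,'key0'):
    u=[r['bbox'][0]+r['bbox'][2]/2,r['bbox'][1]+r['bbox'][3]/2];print(n,round(r['confidence'],2),np.round(r['bbox']),np.round(at_z(n,[u],.07)[0,:2],3))
"
```

```text
t 39.7 pos [0.5478 0.2122 0.2484] jawang -9.66 down [ 0.002 -0.    -1.   ] gap 0.0348 F [-0.9  0.3 -2. ]
tongs centre in tool y,z mm [-3.7 -0.3] outer width 33.7 world [0.5469 0.2086 0.2484]
shift [0.2469 0.0008 0.003 ] turn [-0.0008  0.0005  0.    ] rows>= 3.0
[0.54953 0.21045 0.     ]
scene 0.6 [188. 167.  18.  30.] [ 0.623 -0.199]
scene 0.5 [248. 167.  16.  14.] [ 0.529 -0.133]
scene 0.44 [207. 185.   9.  23.] [ 0.629 -0.147]
```

View pics/v15.png

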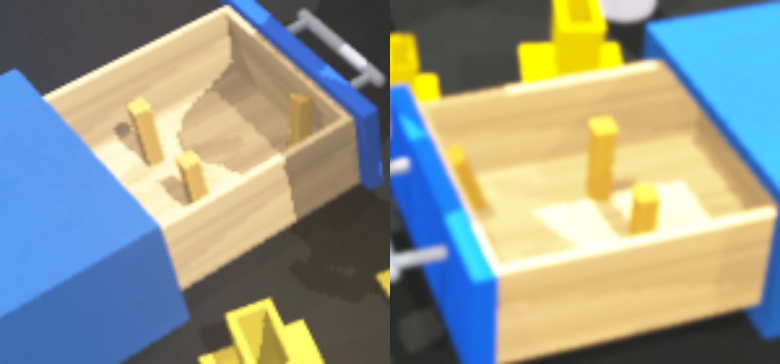

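Request:
arm_command([
  [0.05,0.003,0.003,0,0,0,152],
  [0.1,0.004,0.005,0,0,0,152],
  [0.13,0.004,0.005,0,0,0,152],
  [0.16,0.004,0.005,0,0,0,152],
  [0.19,0.004,0.005,0,0,0,152],
  [0.22,0.004,0.005,0,0,0,152],
  [0.235,0.004,0.005,0,0,0,152],
  [0.248,0.004,0.005,0,0,0,152],
  [0.248,0.004,0.005,0,0,0,152],
  [0.248,0.004,0.005,0,0,0,152],
])

```text
time_s: 40.73
position: [0.5505, 0.2149, 0.1244]
tool_rot: [0.059, 0.704, -0.059, 0.705]
ft_force: [-0.4, -0.1, -0.1]
finger_gap: 0.0346
```

Request:
arm_command([
  [0,0,0,0,0,0,165],
  [0,0,0,0,0,0,180],
  [0,0,0,0,0,0,200],
  [0,0,0,0,0,0,255],
  [0,0,0,0,0,0,255],
  [0,0,0,0,0,0,255],
])

```text
time_s: 41.23
position: [0.5512, 0.2152, 0.1256]
tool_rot: [0.059, 0.704, -0.059, 0.706]
ft_force: [-1.9, -0.4, 7.2]
finger_gap: 0.0229
```

Request:
arm_command([
  [-0.03,0,0,0,0,0,255],
  [-0.07,0,0,0,0,0,255],
  [-0.11,0,0,0,0,0,255],
  [-0.15,0,0,0,0,0,255],
  [-0.19,0,0,0,0,0,255],
  [-0.23,0,0,0,0,0,255],
  [-0.27,0,0,0,0,0,255],
  [-0.29,0,0,0,0,0,255],
  [-0.29,0,0,0,0,0,255],
])

```text
time_s: 41.98
position: [0.5512, 0.2152, 0.2715]
tool_rot: [0.059, 0.703, -0.059, 0.706]
ft_force: [0.5, 1.0, -2.0]
finger_gap: 0.0233
```

```bash
python3 held.py; python3 -c "
from h import *
c=goal(slot(-45,-50,.2734),-9.5,0)"
```

```text
t 41.98 pos [0.5512 0.2152 0.2715] jawang -9.56 down [ 0.005  0.001 -1.   ] gap 0.0233 F [ 0.5  1.  -2. ]
215 [0.54370879 0.20503986 0.15482396] [0.55923668 0.22023107 0.21719018]
shift [-0.0079 -0.8686  0.1535] turn [-0.0003  0.0007 -0.0001] rows>= 10.6
```

Request:
arm_command([
  [0,-0.03,0.005,0,0,0,255],
  [0,-0.08,0.014,0,0,0,255],
  [0,-0.15,0.027,0,0,0,255],
  [0,-0.225,0.04,0,0,0,255],
  [0,-0.3,0.053,0,0,0,255],
  [0,-0.38,0.067,0,0,0,255],
  [0,-0.46,0.081,0,0,0,255],
  [0,-0.54,0.095,0,0,0,255],
  [0,-0.62,0.11,0,0,0,255],
  [0,-0.7,0.124,0,0,0,255],
])

```text
time_s: 42.87
position: [0.5519, -0.1421, 0.2663]
tool_rot: [0.059, 0.706, -0.059, 0.704]
ft_force: [1.0, -0.9, -2.6]
finger_gap: 0.0233
```

Request:
arm_command([
  [0,-0.07,0.012,0,0,0,255],
  [0,-0.12,0.021,0,0,0,255],
  [0,-0.155,0.027,0,0,0,255],
  [0,-0.169,0.0295,0,0,0,255],
  [0,-0.169,0.0295,0,0,0,255],
  [0,-0.169,0.0295,0,0,0,255],
  [0,-0.169,0.0295,0,0,0,255],
])

```text
time_s: 43.45
position: [0.5536, -0.2249, 0.2683]
tool_rot: [0.059, 0.705, -0.058, 0.705]
ft_force: [0.9, -0.0, -1.9]
finger_gap: 0.023
```

Request:
arm_command([
  [0.06,0,0,0,0,0,255],
  [0.12,0,0,0,0,0,255],
  [0.18,0,0,0,0,0,255],
  [0.22,0,0,0,0,0,255],
  [0.24,0,0,0,0,0,255],
  [0.25,0,0,0,0,0,255],
  [0.252,0,0,0,0,0,255],
  [0.252,0,0,0,0,0,255],
])

```text
time_s: 44.12
position: [0.5547, -0.2263, 0.1446]
tool_rot: [0.058, 0.704, -0.059, 0.706]
ft_force: [-1.3, -0.3, -1.4]
finger_gap: 0.0229
```

Request:
arm_command([
  [0,0,0,0,0,0,200],
  [0,0,0,0,0,0,170],
  [0,0,0,0,0,0,155],
  [0,0,0,0,0,0,152],
  [0,0,0,0,0,0,152],
  [0,0,0,0,0,0,152],
  [0,0,0,0,0,0,152],
])

```text
time_s: 44.7
position: [0.5538, -0.2264, 0.1433]
tool_rot: [0.059, 0.704, -0.059, 0.705]
ft_force: [-0.1, -1.1, -1.5]
finger_gap: 0.0348
```

Request:
arm_command([
  [-0.03,0,0,0,0,0,152],
  [-0.07,0,0,0,0,0,152],
  [-0.12,0,0,0,0,0,152],
  [-0.17,0,0,0,0,0,152],
  [-0.22,0,0,0,0,0,152],
  [-0.25,0,0,0,0,0,152],
  [-0.25,0,0,0,0,0,152],
])

```text
time_s: 45.28
position: [0.5555, -0.2273, 0.2732]
tool_rot: [0.058, 0.702, -0.06, 0.708]
ft_force: [0.0, -1.2, -0.6]
finger_gap: 0.0346
```

```bash
python3 -c "
from h import *
now();c=goal(pocket(0,.25),-9.5,0)
for n in('scene','side','wrist'):
  camera(n)
  for r in recognise(n,'key0'):
    u=[r['bbox'][0]+r['bbox'][2]/2,r['bbox'][1]+r['bbox'][3]/2];print(n,round(r['confidence'],2),np.round(r['bbox']),np.round(at_z(n,[u],.07)[0,:2],3))
"
```

```text
t 45.28 pos [ 0.5555 -0.2273  0.2732] jawang -9.56 down [ 0.008 -0.004 -1.   ] gap 0.0346 F [ 0.  -1.2 -0.6]
shift [ 0.0427  0.7854 -0.1581] turn [-0.0003  0.0027  0.0009] rows>= 9.6
scene 0.72 [250. 167.  13.  15.] [ 0.528 -0.129]
scene 0.52 [214. 151.  11.  26.] [ 0.56  -0.208]
scene 0.45 [188. 165.  17.  28.] [ 0.62  -0.205]
side 0.79 [376. 287.  14.  29.] [ 0.613 -0.174]
side 0.67 [393. 312.  11.  18.] [ 0.613 -0.227]
side 0.56 [378. 165.  14. 105.] [0.762 0.091]
wrist 0.86 [377. 176.  25.  26.] [ 0.613 -0.221]
wrist 0.73 [323. 197.  11.  22.] [ 0.555 -0.23 ]
wrist 0.68 [377.  99.  24.  20.] [ 0.621 -0.151]
wrist 0.61 [263.  96.  42.  30.] [ 0.531 -0.139]
```

Four in. Now the last, pocket 0.

Request:
arm_command([
  [0,0.03,-0.006,0,0,0,152],
  [0,0.08,-0.016,0,0,0,152],
  [0,0.15,-0.03,0,0,0,152],
  [0,0.23,-0.046,0,0,0,152],
  [0,0.31,-0.062,0,0,0,152],
  [0,0.39,-0.078,0,0,0,152],
  [0,0.47,-0.094,0,0,0,152],
  [0,0.55,-0.11,0,0,0,152],
  [0.01,0.63,-0.126,0,0,0,152],
  [0.02,0.69,-0.139,0,0,0,152],
])

```text
time_s: 46.42
position: [0.5413, 0.1292, 0.2575]
tool_rot: [0.059, 0.705, -0.058, 0.705]
ft_force: [1.3, -0.6, -2.3]
finger_gap: 0.0342
```

Request:
arm_command([
  [0.006,0.05,-0.01,0,0,0,152],
  [0.013,0.08,-0.016,0,0,0,152],
  [0.018,0.095,-0.019,0,0,0,152],
  [0.018,0.095,-0.019,0,0,0,152],
  [0.018,0.095,-0.019,0,0,0,152],
  [0.018,0.095,-0.019,0,0,0,152],
  [0.018,0.095,-0.019,0,0,0,152],
])

```text
time_s: 47.0
position: [0.5412, 0.1728, 0.2492]
tool_rot: [0.059, 0.704, -0.06, 0.705]
ft_force: [-0.4, 0.1, -0.6]
finger_gap: 0.0348
```

```bash
python3 chk.py; python3 -c "
from h import *
c=goal(pocket(0,.125),-9.5,0);print(pocket(0,0)-[0,.002,0])
im,D=camera('scene');P=cloud('scene',D);c=im[D>0].astype(int)
q=(c[:,0]-c[:,2]>50)&(abs(P[:,0]-.543)<.03)&(abs(P[:,1]-.171)<.018)&(P[:,2]<.08)&(P[:,2]>.03);print('key0?',q.sum(),P[q].mean(0) if q.sum() else 0)
"
```

```text
t 47.0 pos [0.5412 0.1728 0.2492] jawang -9.65 down [ 0.001 -0.001 -1.   ] gap 0.0348 F [-0.4  0.1 -0.6]
tongs centre in tool y,z mm [-3.9 -0.2] outer width 33.7 world [0.5403 0.169  0.2492]
shift [0.2486 0.0008 0.0029] turn [-0.0009  0.0005  0.    ] rows>= 3.0
[0.54293 0.171   0.     ]
key0? 28 [0.54322653 0.17066397 0.0689633 ]
```

Request:
arm_command([
  [0.05,0.003,0.003,0,0,0,152],
  [0.1,0.004,0.005,0,0,0,152],
  [0.13,0.004,0.005,0,0,0,152],
  [0.16,0.004,0.005,0,0,0,152],
  [0.19,0.004,0.005,0,0,0,152],
  [0.22,0.004,0.005,0,0,0,152],
  [0.235,0.004,0.005,0,0,0,152],
  [0.249,0.004,0.005,0,0,0,152],
  [0.249,0.004,0.005,0,0,0,152],
  [0.249,0.004,0.005,0,0,0,152],
])

```text
time_s: 47.93
position: [0.5441, 0.1752, 0.1248]
tool_rot: [0.059, 0.704, -0.059, 0.705]
ft_force: [1.0, -0.9, -1.5]
finger_gap: 0.0344
```

Request:
arm_command([
  [0,0,0,0,0,0,165],
  [0,0,0,0,0,0,180],
  [0,0,0,0,0,0,200],
  [0,0,0,0,0,0,255],
  [0,0,0,0,0,0,255],
  [0,0,0,0,0,0,255],
])

```text
time_s: 48.43
position: [0.5449, 0.1756, 0.1261]
tool_rot: [0.059, 0.703, -0.059, 0.706]
ft_force: [-0.9, -0.1, 5.6]
finger_gap: 0.0229
```

Request:
arm_command([
  [-0.03,0,0,0,0,0,255],
  [-0.07,0,0,0,0,0,255],
  [-0.11,0,0,0,0,0,255],
  [-0.15,0,0,0,0,0,255],
  [-0.19,0,0,0,0,0,255],
  [-0.23,0,0,0,0,0,255],
  [-0.27,0,0,0,0,0,255],
  [-0.29,0,0,0,0,0,255],
  [-0.29,0,0,0,0,0,255],
])

```text
time_s: 49.18
position: [0.5448, 0.1757, 0.272]
tool_rot: [0.059, 0.703, -0.059, 0.706]
ft_force: [-0.5, -0.0, -1.5]
finger_gap: 0.0233
```

```bash
python3 held.py; python3 -c "
from h import *
c=goal(slot(-35,0,.2734),-9.5,0)"
```

```text
t 49.18 pos [0.5448 0.1757 0.272 ] jawang -9.56 down [ 0.005  0.    -1.   ] gap 0.0233 F [-0.5 -0.  -1.5]
244 [0.53794385 0.16598898 0.15536344] [0.55283308 0.18208929 0.21767904]
shift [-0.0069 -0.6876  0.1667] turn [-0.0003  0.0007 -0.0001] rows>= 8.5
```

Request:
arm_command([
  [0,-0.03,0.007,0,0,0,255],
  [0,-0.08,0.019,0,0,0,255],
  [0,-0.15,0.036,0,0,0,255],
  [0,-0.225,0.055,0,0,0,255],
  [0,-0.3,0.073,0,0,0,255],
  [0,-0.375,0.091,0,0,0,255],
  [0,-0.45,0.109,0,0,0,255],
  [0,-0.525,0.127,0,0,0,255],
  [0,-0.59,0.143,0,0,0,255],
  [0,-0.64,0.155,0,0,0,255],
])

```text
time_s: 50.07
position: [0.5658, -0.1555, 0.2665]
tool_rot: [0.06, 0.706, -0.059, 0.704]
ft_force: [-0.1, -0.8, -2.8]
finger_gap: 0.023
```

Request:
arm_command([
  [0,-0.035,0.008,0,0,0,255],
  [0,-0.048,0.012,0,0,0,255],
  [0,-0.048,0.012,0,0,0,255],
  [0,-0.048,0.012,0,0,0,255],
  [0,-0.048,0.012,0,0,0,255],
  [0,-0.048,0.012,0,0,0,255],
])

```text
time_s: 50.57
position: [0.569, -0.1762, 0.2694]
tool_rot: [0.058, 0.704, -0.058, 0.705]
ft_force: [0.1, 1.6, -1.5]
finger_gap: 0.0231
```

Request:
arm_command([
  [0.06,0,0,0,0,0,255],
  [0.12,0,0,0,0,0,255],
  [0.18,0,0,0,0,0,255],
  [0.22,0,0,0,0,0,255],
  [0.24,0,0,0,0,0,255],
  [0.25,0,0,0,0,0,255],
  [0.252,0,0,0,0,0,255],
  [0.252,0,0,0,0,0,255],
])

```text
time_s: 51.23
position: [0.57, -0.1777, 0.1451]
tool_rot: [0.058, 0.704, -0.059, 0.706]
ft_force: [-0.3, 0.3, -1.8]
finger_gap: 0.0231
```

Request:
arm_command([
  [0,0,0,0,0,0,200],
  [0,0,0,0,0,0,170],
  [0,0,0,0,0,0,155],
  [0,0,0,0,0,0,152],
  [0,0,0,0,0,0,152],
  [0,0,0,0,0,0,152],
  [0,0,0,0,0,0,152],
])

```text
time_s: 51.82
position: [0.5691, -0.1777, 0.1437]
tool_rot: [0.059, 0.704, -0.059, 0.705]
ft_force: [0.6, -0.6, -1.8]
finger_gap: 0.0345
```

Request:
arm_command([
  [-0.03,0,0,0,0,0,152],
  [-0.07,0,0,0,0,0,152],
  [-0.12,0,0,0,0,0,152],
  [-0.17,0,0,0,0,0,152],
  [-0.22,0,0,0,0,0,152],
  [-0.25,0,0,0,0,0,152],
  [-0.25,0,0,0,0,0,152],
])

```text
time_s: 52.4
position: [0.5708, -0.1785, 0.2736]
tool_rot: [0.058, 0.702, -0.06, 0.708]
ft_force: [0.1, -0.7, -0.8]
finger_gap: 0.0344
```

```bash
python3 -c "
from h import *
now();c=goal([.687,.0055,.22],69.5,0)
for n in('scene','side','wrist'):
  im,D=camera(n);save('k5_'+n+'.png',im)
  for r in recognise(n,'key0'):
    u=[r['bbox'][0]+r['bbox'][2]/2,r['bbox'][1]+r['bbox'][3]/2];print(n,round(r['confidence'],2),np.round(r['bbox']),np.round(at_z(n,[u],.05)[0,:2],3))
"
```

```text
t 52.4 pos [ 0.5708 -0.1785  0.2736] jawang -9.56 down [ 0.008 -0.004 -1.   ] gap 0.0344 F [ 0.1 -0.7 -0.8]
shift [0.1078 0.4016 0.1671] turn [-0.4392  0.0018  0.0025] rows>= 11.0
scene 0.75 [210. 149.  11.  26.] [ 0.552 -0.235]
scene 0.74 [189. 165.  17.  30.] [ 0.611 -0.221]
scene 0.73 [221. 167.  11.  22.] [ 0.567 -0.183]
scene 0.55 [208. 184.   6.  26.] [ 0.622 -0.163]
scene 0.51 [251. 164.  10.  19.] [ 0.516 -0.149]
side 0.88 [378. 286.   9.  29.] [ 0.628 -0.151]
side 0.68 [390. 311.  15.  20.] [ 0.625 -0.207]
side 0.66 [356. 302.   9.  36.] [ 0.569 -0.18 ]
side 0.65 [320. 296.  14.  22.] [ 0.53 -0.13]
side 0.61 [361. 323.  12.  15.] [ 0.567 -0.209]
wrist 0.94 [320. 196.  16.  30.] [ 0.569 -0.188]
wrist 0.93 [368. 154.  28.  22.] [ 0.626 -0.152]
wrist 0.7 [314. 242.  12.  30.] [ 0.553 -0.233]
wrist 0.66 [372. 228.  24.  26.] [ 0.618 -0.226]
wrist 0.63 [257. 150.  42.  36.] [ 0.529 -0.139]
```

Request:
arm_command([
  [0,0.03,0.012,-0.02,0,0,152],
  [0,0.07,0.03,-0.055,0,0,152],
  [0,0.12,0.05,-0.09,0,0,152],
  [0,0.17,0.07,-0.125,0,0,152],
  [0,0.22,0.09,-0.16,0,0,152],
  [0,0.27,0.112,-0.195,0,0,152],
  [0,0.32,0.133,-0.23,0,0,152],
  [0,0.36,0.15,-0.265,0,0,152],
  [0,0.39,0.162,-0.3,0,0,152],
  [0.02,0.4,0.166,-0.335,0,0,152],
])

```text
time_s: 53.53
position: [0.6854, 0.0082, 0.259]
tool_rot: [-0.306, 0.637, 0.305, 0.639]
ft_force: [0.1, 0.1, 0.1]
finger_gap: 0.0348
```

Request:
arm_command([
  [0.02,0,0,-0.035,0,0,152],
  [0.04,0,0,-0.065,0,0,152],
  [0.06,0,0,-0.09,0,0,152],
  [0.08,0,0,-0.104,0,0,152],
  [0.08,0,0,-0.104,0,0,152],
  [0.08,0,0,-0.104,0,0,152],
  [0.08,0,0,-0.104,0,0,152],
])

```text
time_s: 54.12
position: [0.684, 0.0058, 0.2184]
tool_rot: [-0.403, 0.581, 0.402, 0.581]
ft_force: [0.7, -0.4, -0.5]
finger_gap: 0.0347
```

```bash
cat > hol.py <<'E'
from h import *
now(); o=get_obs();q=R.from_quat(o["tool_rot"]);im,D=camera("wrist");save("w7.png",im);P=cloud("wrist",D)
L=q.inv().apply(P-o["position"])*1000
for x in range(-10,80,10):
    m=L[(abs(L[:,0]-x)<4)&(abs(L[:,1])<20)&(abs(L[:,2])<30)]
    if len(m)>5: print(x,len(m),"y97/99.5",np.percentile(m[:,1],[97,99.5]).round(1),"z",np.percentile(m[:,2],[3,97]).round(1))
Q=inb(P,[.62,-.06,.064],[.74,.06,.076]);
if len(Q)>20: print("holster",len(Q),rect(Q))
E
python3 hol.py; python3 -c "
from h import *
goal([.685,.004,.16],69.5,0)"
```

```text
t 54.12 pos [0.684  0.0058 0.2184] jawang 69.4 down [ 0. -0. -1.] gap 0.0347 F [ 0.7 -0.4 -0.5]
-10 257 y97/99.5 [5.4 5.5] z [-17.1  15.9]
0 195 y97/99.5 [5.1 5.2] z [-17.2  16. ]
10 178 y97/99.5 [4.5 4.6] z [-17.1  16.1]
20 158 y97/99.5 [4.3 4.4] z [-17.3  16. ]
30 141 y97/99.5 [4.  4.2] z [-17.1  16. ]
40 120 y97/99.5 [3.7 3.8] z [-17.  16.]
50 144 y97/99.5 [3.5 3.7] z [-16.9  15.7]
60 82 y97/99.5 [3.6 3.7] z [-17.1  16.2]
70 107 y97/99.5 [3.1 3.2] z [-16.8  15.9]
holster 1439 (array([687.5,   3.5]), array([59.7, 32.6]), 68.7)
shift [ 0.1183 -0.0023 -0.0028] turn [-0.0005  0.0001  0.0005] rows>= 1.4
```

Request:
arm_command([
  [0.03,-0.002,-0.002,0,0,0,152],
  [0.06,-0.002,-0.002,0,0,0,152],
  [0.09,-0.002,-0.002,0,0,0,152],
  [0.11,-0.002,-0.002,0,0,0,152],
  [0.13,-0.002,-0.002,0,0,0,152],
  [0.15,-0.002,-0.002,0,0,0,152],
  [0.165,-0.002,-0.002,0,0,0,152],
  [0.18,-0.002,-0.002,0,0,0,152],
  [0.18,-0.002,-0.002,0,0,0,152],
  [0.18,-0.002,-0.002,0,0,0,152],
])

```text
time_s: 55.0
position: [0.6846, 0.0045, 0.1283]
tool_rot: [-0.403, 0.581, 0.403, 0.581]
ft_force: [0.5, 0.2, -1.5]
finger_gap: 0.0343
```

```bash
python3 hol.py; python3 -c "
from h import *
goal([.6845,.0045,.085],69.5,0)"
```

```text
t 55.0 pos [0.6846 0.0045 0.1283] jawang 69.46 down [ 0. -0. -1.] gap 0.0343 F [ 0.5  0.2 -1.5]
-10 242 y97/99.5 [5.2 5.4] z [-17.2  16. ]
0 200 y97/99.5 [5.  5.1] z [-17.   16.1]
10 188 y97/99.5 [4.3 4.5] z [-16.9  16. ]
20 157 y97/99.5 [4.2 4.3] z [-17.  16.]
30 140 y97/99.5 [4.  4.1] z [-17.  16.]
40 122 y97/99.5 [3.6 3.6] z [-16.8  16.1]
50 148 y97/99.5 [3.4 3.5] z [-16.7  15.7]
60 2387 y97/99.5 [13.  13.3] z [-29.1  29. ]
70 668 y97/99.5 [13.2 13.3] z [-25.3  25.9]
holster 2754 (array([687.4,   3.3]), array([60.2, 32.7]), 69.2)
shift [ 0.0882  0.0012 -0.0003] turn [-0.0002  0.0001  0.0005] rows>= 1.1
```

Request:
arm_command([
  [0.02,0,0,0,0,0,152],
  [0.04,0,0,0,0,0,152],
  [0.055,0,0,0,0,0,152],
  [0.07,0,0,0,0,0,152],
  [0.08,0,0,0,0,0,152],
  [0.086,0,0,0,0,0,152],
  [0.086,0,0,0,0,0,152],
  [0.086,0,0,0,0,0,152],
])

```text
time_s: 55.72
position: [0.6848, 0.0045, 0.0855]
tool_rot: [-0.403, 0.581, 0.403, 0.581]
ft_force: [0.5, -0.0, -1.2]
finger_gap: 0.0342
```

Request:
arm_command([
  [0,0,0,0,0,0,145],
  [0,0,0,0,0,0,135],
  [0,0,0,0,0,0,120],
  [0,0,0,0,0,0,100],
  [0,0,0,0,0,0,85],
  [0,0,0,0,0,0,85],
  [0,0,0,0,0,0,85],
  [0,0,0,0,0,0,85],
])

```text
time_s: 56.38
position: [0.6848, 0.0045, 0.0857]
tool_rot: [-0.403, 0.581, 0.403, 0.581]
ft_force: [1.0, 0.3, -0.1]
finger_gap: 0.0571
```

Request:
arm_command([
  [-0.03,0,0,0,0,0,85],
  [-0.07,0,0,0,0,0,85],
  [-0.12,0,0,0,0,0,85],
  [-0.18,0,0,0,0,0,85],
  [-0.25,0,0,0,0,0,85],
  [-0.28,0,0,0,0,0,85],
  [-0.28,0,0,0,0,0,85],
])

```text
time_s: 56.97
position: [0.6876, 0.0043, 0.2333]
tool_rot: [-0.406, 0.578, 0.4, 0.584]
ft_force: [0.7, -0.6, 0.4]
finger_gap: 0.0571
```

```bash
python3 - <<'E'
from h import *
now()
for n in("scene","side","wrist"):
    im,D=camera(n);P=cloud(n,D)
    t=inb(P,[.64,-.04,.115],[.74,.05,.17] if n!="wrist" else [.74,.05,.165]);h=inb(P,[.64,-.05,.064],[.74,.06,.075])
    print(n,len(t),rect(t) if len(t)>5 else 0,t[:,2].max() if len(t) else 0,"hol",rect(h) if len(h)>5 else 0)
c=goal([.45,-.165,.17],-6,0)
E
```

```text
t 56.97 pos [0.6876 0.0043 0.2333] jawang 69.47 down [ 0.012 -0.001 -1.   ] gap 0.0571 F [ 0.7 -0.6  0.4]
scene 523 (array([686.3,   5.4]), array([42.3, 24.1]), 69.3) 0.1567195445820092 hol (array([686.5,   5.4]), array([62.9, 32.2]), 68.9)
side 362 (array([6.845e+02, 1.000e-01]), array([43.5, 24.3]), 69.5) 0.15626421001588947 hol (array([684.6,   2.4]), array([66.1, 32.1]), 68.5)
wrist 1803 (array([687.9,   2.6]), array([39.9, 24.2]), 69.5) 0.15540536162497398 hol (array([685.2,   3.6]), array([60.1, 32.1]), 68.9)
shift [ 0.1088  0.3189 -0.4817] turn [ 4.192e-01 -4.000e-04 -2.000e-04] rows>= 10.5
```

```bash
python3 - <<'E'
from h import *
c=goal([.41,-.163,.2],-6,0)
E
```

```text
shift [ 0.0489  0.3953 -0.506 ] turn [ 4.192e-01 -4.000e-04 -2.000e-04] rows>= 10.5
```

Request:
arm_command([
  [-0.01,0.04,-0.05,0.04,0,0,200],
  [-0.01,0.09,-0.1,0.08,0,0,255],
  [0,0.14,-0.16,0.12,0,0,255],
  [0,0.19,-0.22,0.155,0,0,255],
  [0,0.24,-0.28,0.19,0,0,255],
  [0,0.28,-0.33,0.225,0,0,255],
  [0,0.31,-0.38,0.26,0,0,255],
  [0,0.33,-0.42,0.3,0,0,255],
  [0,0.35,-0.46,0.335,0,0,255],
  [0,0.36,-0.48,0.37,0,0,255],
])

```text
time_s: 57.95
position: [0.4291, -0.1576, 0.2224]
tool_rot: [-0.015, 0.708, 0.016, 0.706]
ft_force: [-0.1, 0.1, -0.1]
finger_gap: -0.0005
```

```bash
python3 - <<'E'
from h import *
now();c=goal([.41,-.163,.1],-6,0)
E
```

```text
t 57.95 pos [ 0.4291 -0.1576  0.2224] jawang 2.45 down [-0.004  0.002 -1.   ] gap -0.0005 F [-0.1  0.1 -0.1]
shift [ 0.2449 -0.0095 -0.0377] turn [ 0.0469 -0.0012 -0.0004] rows>= 3.0
```

Request:
arm_command([
  [0.03,-0.0095,-0.038,0.03,0,0,255],
  [0.1,-0.0095,-0.038,0.047,0,0,255],
  [0.17,-0.0095,-0.038,0.047,0,0,255],
  [0.24,-0.0095,-0.038,0.047,0,0,255],
  [0.3,-0.0095,-0.038,0.047,0,0,255],
  [0.35,-0.0095,-0.038,0.047,0,0,255],
  [0.375,-0.0095,-0.038,0.047,0,0,255],
  [0.375,-0.0095,-0.038,0.047,0,0,255],
  [0.375,-0.0095,-0.038,0.047,0,0,255],
])

```text
time_s: 58.7
position: [0.4113, -0.1616, 0.0355]
tool_rot: [0.035, 0.708, -0.034, 0.705]
ft_force: [-0.6, 0.2, -0.1]
finger_gap: 0.0002
```

```bash
python3 - <<'E'
from h import *
now()
for n in("scene","side"):
    im,D=camera(n)
    for r in place_of(n,"drawer_handle")[:1]: print(n,at_z(n,[r["pixel"]],.072))
c=goal([.6087,-.186,.035],-6,0)
E
```

```text
t 58.7 pos [ 0.4113 -0.1616  0.0355] jawang -5.6 down [-0.004  0.003 -1.   ] gap 0.0002 F [-0.6  0.2 -0.1]
scene [[ 0.45275671 -0.16450788  0.072     ]]
side [[ 0.45650402 -0.16795123  0.072     ]]
shift [ 0.0097 -0.0071  0.3916] turn [0.0022 0.001  0.0004] rows>= 4.7
```

Request:
arm_command([
  [0,0,0.02,0,0,0,255],
  [0,0,0.035,0,0,0,255],
  [0,0,0.043,0,0,0,255],
  [0,0,0.05,0,0,0,255],
  [0,0,0.06,0,0,0,255],
  [0,0,0.072,0,0,0,255],
  [0,-0.001,0.086,0,0,0,255],
  [0,-0.001,0.101,0,0,0,255],
  [0,-0.002,0.117,0,0,0,255],
  [0,-0.002,0.133,0,0,0,255],
])

```text
time_s: 59.73
position: [0.4801, -0.1703, 0.0379]
tool_rot: [0.035, 0.706, -0.035, 0.706]
ft_force: [-0.8, 0.5, 1.9]
finger_gap: 0.0001
```

Request:
arm_command([
  [0,0,0.016,0,0,0,255],
  [0,0,0.032,0,0,0,255],
  [0,0,0.048,0,0,0,255],
  [0,0,0.064,0,0,0,255],
  [0,-0.001,0.08,0,0,0,255],
  [0,-0.001,0.096,0,0,0,255],
  [0,-0.001,0.112,0,0,0,255],
  [0,-0.002,0.128,0,0,0,255],
  [0,-0.002,0.144,0,0,0,255],
  [0,-0.002,0.16,0,0,0,255],
])

```text
time_s: 60.57
position: [0.5596, -0.1792, 0.0379]
tool_rot: [0.034, 0.706, -0.035, 0.706]
ft_force: [-1.3, 0.3, -0.2]
finger_gap: -0.0003
```

Request:
arm_command([
  [0,0,0.015,0,0,0,255],
  [0,0,0.028,0,0,0,255],
  [0,0,0.04,0,0,0,255],
  [0,0,0.051,0,0,0,255],
  [0,0,0.06,0,0,0,255],
  [0,0,0.068,0,0,0,255],
  [0,0,0.074,0,0,0,255],
  [0,0,0.078,0,0,0,255],
  [0,0,0.08,0,0,0,255],
])

```text
time_s: 61.32
position: [0.599, -0.1831, 0.0382]
tool_rot: [0.034, 0.706, -0.035, 0.707]
ft_force: [-1.2, -0.5, 0.9]
finger_gap: 0.0
```

```bash
python3 - <<'E'
from h import *
now()
for n in("scene","side"):
    im,D=camera(n)
    for r in place_of(n,"drawer_handle")[:1]: print(n,at_z(n,[r["pixel"]],.072))
E
```

```text
t 61.32 pos [ 0.599  -0.1831  0.0382] jawang -5.6 down [ 0.001 -0.    -1.   ] gap 0.0 F [-1.2 -0.5  0.9]
scene [[ 0.61718993 -0.17777468  0.072     ]]
side [[ 0.61319994 -0.18625875  0.072     ]]
```

Request:
arm_command([
  [0,0,0.004,0,0,0,255],
  [0,0,0.008,0,0,0,255],
  [0,0,0.012,0,0,0,255],
  [0,0,0.012,0,0,0,255],
])

```text
time_s: 61.85
position: [0.6053, -0.1837, 0.0383]
tool_rot: [0.034, 0.706, -0.035, 0.707]
ft_force: [-0.7, -0.0, 0.2]
finger_gap: 0.0002
```

Request:
arm_command([
  [0,0,0.004,0,0,0,255],
  [0,0,0.006,0,0,0,255],
  [0,0,0.006,0,0,0,255],
])

```text
time_s: 62.1
position: [0.608, -0.1839, 0.0382]
tool_rot: [0.034, 0.706, -0.035, 0.707]
ft_force: [-0.7, 0.8, 0.9]
finger_gap: -0.0001
```

Request:
arm_command([
  [0,0,0.003,0,0,0,255],
  [0,0,0.004,0,0,0,255],
  [0,0,0.004,0,0,0,255],
])

```text
time_s: 62.35
position: [0.6097, -0.1841, 0.0381]
tool_rot: [0.034, 0.706, -0.035, 0.707]
ft_force: [-1.1, 0.1, 1.3]
finger_gap: 0.0
```

Request:
arm_command([
  [0,0,0.003,0,0,0,255],
  [0,0,0.006,0,0,0,255],
  [0,0,0.006,0,0,0,255],
])

```text
time_s: 62.6
position: [0.6099, -0.1841, 0.0379]
tool_rot: [0.035, 0.709, -0.034, 0.704]
ft_force: [-11.4, 1.1, 6.0]
finger_gap: -0.0001
```

Request:
arm_command([
  [0,0,0.003,0,0,0,255],
  [0,0,0.004,0,0,0,255],
  [0,0,0.004,0,0,0,255],
])

```text
time_s: 62.85
position: [0.61, -0.1841, 0.0378]
tool_rot: [0.035, 0.71, -0.034, 0.702]
ft_force: [-17.7, 1.1, 11.3]
finger_gap: -0.0
```

Request:
arm_command([
  [0,0,0.003,0,0,0,255],
  [0,0,0.004,0,0,0,255],
  [0,0,0.004,0,0,0,255],
])

```text
time_s: 63.1
position: [0.61, -0.1841, 0.0377]
tool_rot: [0.035, 0.712, -0.034, 0.7]
ft_force: [-23.2, 2.1, 15.3]
finger_gap: 0.0001
```

Request:
arm_command([
  [0,0,-0.02,0,0,0,255],
  [0,0,-0.06,0,0,0,255],
  [0,0,-0.12,0,0,0,255],
  [-0.06,0,-0.18,0,0,0,255],
  [-0.14,0,-0.24,0,0,0,255],
  [-0.22,0,-0.28,0,0,0,255],
  [-0.3,0,-0.28,0,0,0,255],
  [-0.3,0,-0.28,0,0,0,255],
  [-0.3,0,-0.28,0,0,0,255],
])

```text
time_s: 63.85
position: [0.4798, -0.1725, 0.1937]
tool_rot: [0.033, 0.702, -0.036, 0.71]
ft_force: [0.1, -0.2, 0.2]
finger_gap: -0.0003
```

```bash
python3 - <<'E'
from h import *
now()
out=[]
for n in("scene","side"):
    im,D=camera(n);P=cloud(n,D);out.append(cv2.resize(im[80:380,60:460],(400,300)) if 0 else cv2.resize(im,(400,300)))
    for r in place_of(n,"drawer_handle")[:1]: print(n,r["confidence"],at_z(n,[r["pixel"]],.072))
    t=inb(P,[.64,-.04,.115],[.74,.05,.17]);print(n,len(t),rect(t),t[:,2].max())
    for k,z in(("tape",.045),("wrench",0),("oilcan",0)):
        for r in trace(n,k)[:2]:
            c=cloud(n,D,r["pixels"]);print(k,round(r["confidence"],2),np.round(np.median(c,0),3))
    for r in recognise(n,"key0"): print("key?",round(r["confidence"],2),np.round(r["bbox"]))
b=[cv2.resize(cv2.imread("pics/k5_wrist.png")[:,:,::-1],(400,300))]
cv2.imwrite("pics/final.png",cv2.hconcat(out)[:,:,::-1])
E
```

```text
t 63.85 pos [ 0.4798 -0.1725  0.1937] jawang -5.61 down [ 0.011 -0.005 -1.   ] gap -0.0003 F [ 0.1 -0.2  0.2]
scene 525 (array([688.2,   5.4]), array([42.8, 24.2]), 69.5) 0.1564605928473325
tape 0.92 [0.398 0.044 0.03 ]
wrench 0.85 [0.727 0.236 0.006]
oilcan 0.7 [0.788 0.113 0.1  ]
side 0.89 [[ 0.62154127 -0.18719132  0.072     ]]
side 360 (array([6.857e+02, 4.000e-01]), array([43. , 24.9]), 68.9) 0.15477643598387414
tape 0.56 [0.392 0.022 0.028]
wrench 0.63 [0.718 0.229 0.005]
key? 0.41 [377. 195.  26.  55.]
```

View pics/final.png

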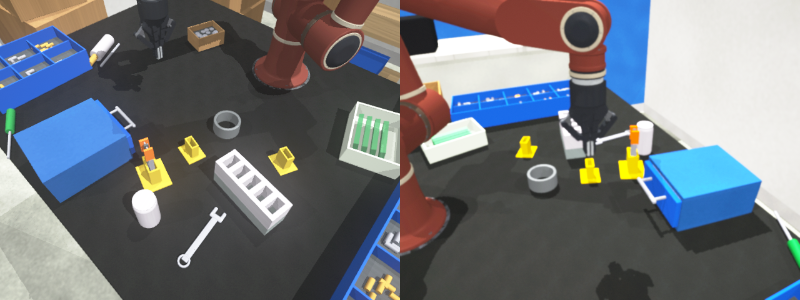

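```bash
python3 - <<'E'
from h import *
now()
im,D=camera("side");P=cloud("side",D)
b=P[(abs(P[:,2]-.074)<.008)&(P[:,0]<.65)&(P[:,0]>.56)&(P[:,1]>-.3)&(P[:,1]<-.06)]
for y in (-.22,-.205,-.19,-.175,-.16):
    q=b[abs(b[:,1]-y)<.006];q=q[q[:,0]<q[:,0].min()+.012]; print(y,np.round(q.mean(0),4),np.round(q[:,0].min(),4),len(q))
# wood visible between panel and cabinet?
hsv=cv2.cvtColor(im,cv2.COLOR_RGB2HSV)[D>0].astype(int)
w=(hsv[:,0]>8)&(hsv[:,0]<28)&(hsv[:,1]>40)&(P[:,2]>.03)&(P[:,0]>.6)&(P[:,0]<.72)&(P[:,1]<-.06)&(P[:,1]>-.34)
print("wood px",w.sum())
E
```

```text
t 64.45 pos [ 0.4771 -0.171   0.1875] jawang -5.6 down [ 0.  0. -1.] gap 0.0003 F [-1.1  0.6 -0.4]
-0.22 [ 0.6211 -0.2199  0.0752] 0.6172 38
-0.205 [ 0.6228 -0.2048  0.0752] 0.6188 39
-0.19 [ 0.6241 -0.19    0.075 ] 0.6203 39
-0.175 [ 0.6255 -0.1751  0.0753] 0.6213 32
-0.16 [ 0.627  -0.16    0.0754] 0.6228 33
wood px 21
```

```bash
python3 -c "
from h import *
print(sign_off())"
```

```text
the job is handed in; nothing more can be done
None
```

I pulled the drawer out to its stop and carried all five brass keys from the magazine into it with the tongs. I then stood the tongs back in the large holster and pushed the drawer shut. The job is handed in at about 64 s of robot time; no verdict is reported.

**Last checks**
- **Keys:** with the drawer still out, all three cameras found five keys inside it. Four were standing or nearly so, and one leaned on the front wall below the rim. The drawer was shut after that, so I did not see the keys again.
- **Tongs:** upright in the holster, within about 3 mm of its centre, with their top at z about 0.155 m.
- **Drawer:** it met a hard stop on closing. The handle moved about 18.8 mm past where it started, against the roughly 19 mm it was open then, so it is shut.
- **Bystanders:** tape and wrench were measured where they started in both views. The oil can was confirmed only by the scene picture and one rough depth reading.

**What disagreed or failed**
- **First pull:** it missed the handle. The real fingertips sit about 25 mm behind the reported TCP, which I found from the two fixed cameras and allowed for afterwards.
- **Gap reading:** the finger gap read about 2.5 mm low under load (8.6 mm on the 11 mm bar).
- **Measured pose:** it wandered a few millimetres between readings, so I re-measured before each insertion.
- **Handle:** at the end the side network placed it about 3 mm from the depth measurement, and the scene network missed it.

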